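# Load the reagent cassette and close the analyser's reagent drawer

### The arm

A 6-joint arm with a two-finger parallel gripper is mounted at the origin on the work surface. World frame = base frame: x ahead of the robot, y to its left, z up, the work surface at z = 0. Lengths are in m, angles in rad, forces in N, time in s.
With the tool pointing down it reaches from about 0.35 to 0.875 m from the base axis. Payload 4.2 kg.
Tool frame: the origin (TCP) lies between the finger pads; the fingertips stand 25 mm ahead of it and the grasp point (between the pads) lies 6 mm ahead of it; x points along the fingers, z is the direction in which the jaws open and shut, and the axes are right-handed (so a half turn about x gives the same grasp; the last joint's range is limited). The gripper opens to 87 mm and grips with 3 to 60 N. Pads are 19 mm wide; open, the fingers measure 117 mm over their backs; the gripper's body (75 mm by 190 mm) begins 51 mm behind the grasp point.
Start: joints at [-0.856, 0.385, 0.008, 0, -1.194, -0.259], TCP at [0.275, -0.561, 0.248] pointing down, gripper open.
Joint ranges: [-3.14, 3.14], [-1.21, 2.06], [-1.07, 1.41], [-3.16, 2.05], [-2.99, -0.16], [-3.1, 3.1]. Speed limits (rad/s): [2.79, 2.79, 3.14, 3.14, 3.14, 3.14].

### API

Orientations are given as a 3x3 rotation matrix whose columns are the frame's x, y, z axes.
In Python, from bench import ctrl, imaging gives the robot as it stands.
- The arm moves only by the shell command python3 -m jog 'ROWS' [FORCE]. ROWS is JSON, a list of rows, each a list of 5 numbers: the closure, from -1 (fully open) to 1 (shut), so that 0 is half open, then the shift along the tool's x, y, z in mm, then the turn about the tool's x in degrees. A call has 1 to 5 rows; each row is the pose to reach, as a shift and turn from the pose commanded when the call began, along the tool's axes at that moment; what a row does not reach only later rows make up. A row lasts 1/10 s, in which the tool goes at most 50 mm and 8.59 degrees, less where a joint would pass 70% of its speed; a pose out of reach is approached as far as the arm can. A call with a gripper value outside its range is refused whole. The fingers move at their own pace and stop on an object; FORCE is the grip in N (left out, the last holds). Time passes only in rows, so rows that repeat a pose let the fingers close. It gives the time, the measured TCP pose, the force and the opening at its end, in the units of the state.
- ctrl.read_state(): the state, without advancing time (a new reading comes with each control period).
- imaging.snapshot(name): name is "scene" or "top" or "wrist"; returns the picture (420x560x3 uint8, red, green, blue); there is no depth.
- imaging.camera_params(name): a dict with "vertical_fov" (degrees; the focal length in pixels is half the picture's height over the tangent of half this angle, whatever the lens; pixels are square), "cx", "cy" (the principal point, pixels), "R" (3x3) and "t" (3): a world point X has camera coordinates R X + t. Camera axes: x right, y down, z forward; pixel columns grow to the right and rows downward; lengths in m; the calibration is good to about 2 mm. A picture is of the moment at which its call begins: read the wrist's pose just before it. camera_params takes no time and is no camera call; for the wrist camera it gives the pose at the moment of the call.
- ctrl.close_job(): hands the job in, once; it reports no verdict.
The state is a dict: "time": time; "qpos": joint angles; "joint_vel": joint speeds; "joint_efforts": joint torques, N m; "ee_pos": TCP position; "tcp_rot": TCP orientation; "force": force on the tool from outside, world axes, zero at the start; "ft_torque": the same for the moment, N m; "finger_gap": opening from 0.0 (shut) to 1.0 (fully open).
Only numpy, scipy, OpenCV 4.12 (cv2) and the standard library are available. Lean on these libraries where they do the work, as an engineer would, in place of code of your own. Each camera call takes 0.05 s, during which the arm holds its last target. There are 200 camera calls.

### The job

The analyser's reagent drawer stands open with its amber bay empty: take the amber reagent cassette from the sloping rack and lower it (do not let it fall) upright, to the floor of the amber bay. Then push the drawer gently, without slamming it, all the way home until it clicks in at its detent. Leave the blue and green cassettes seated in their bays, and do not shift the other two in the rack or the things standing about on the bench.

Things in the scene. Friction and masses are not known exactly. Their poses are not given: they have to be found in the camera images.
- analyser: Ivory bench analyser, fixed, 430 deep, 380 wide, 400 mm tall. Origin: on the table under the middle of the closed drawer's outer face; x points into the machine (the way the drawer closes), z up. Flat lower face at x = 0 up to z = 112 mm, with the drawer's opening y = -98 to 98, z = 12 to 112 mm
- housing_edge (a point): Lower front edge of the brow above the drawer, 112 mm above the table. The brow's upright face stands 10 mm further out than the closed drawer's, z = 112 to 200 mm, y = -260 to 120 mm; above it the screen face slopes back 29 degrees to z = 400. To push the drawer home under the brow the tool must lean back, fingers pointing down and inward, about 40 degrees from vertical
- drawer (a joint): How far the reagent drawer has been pushed in (m) from where it stood, 165 to 210 mm open, at the start. It is home, against rubber bumpers, when drawer_front is at x = 0 of the analyser. Friction 1.2 N, damping 12 N s/m. Sprung roller detent: from about 14 to 6 mm before home it resists with about 6 N in all; once past, it draws the drawer home and holds it
- drawer_front (a point): Middle of the outer face of the drawer's front panel, 60 mm above the table; moves with the drawer, axes as the analyser's. The flat upright panel is 190 wide, 12 mm thick and spans 14 to 108 mm above the table; no handle. Coloured tabs on its top edge mark the bays
- bay_amber (a point): Centre of the floor of the middle, amber-marked bay, 22 mm above the table, 71 mm behind the panel's outer face; moves with the drawer, axes as the analyser's. Bays are 108 mm long (x), 36 wide (y), 46 apart, parted by 10 mm walls 18 mm tall; the tray's outer walls are 34 mm tall, the front panel 86 mm above the bay floor
- bay_blue (a point): Centre of the floor of the blue-marked bay, 46 mm to +y of the amber bay; holds the blue cassette
- bay_green (a point): Centre of the floor of the green-marked bay, 46 mm to -y of the amber bay; holds the green cassette
- cassette_amber: Amber reagent cassette, in a rack lane, leaning 30 degrees. White body 100 (x) x 30 (y) x 50 mm (z); amber grip rib at the middle of its top, 36 (x) x 14 (y) mm, from 50 to 76 mm above the underside; two low screw caps, 22 across, 8 mm tall, 34 mm either side of the middle. 0.12 to 0.24 kg. Origin: centre of the underside, z up through the rib; same either way round
- cassette_red: Red cassette in the rack, same make and size as the amber one; stays
- cassette_violet: Violet cassette in the rack, same make and size; stays
- cassette_blue: Blue cassette, same make and size, upright in the blue bay; its rib is 32 mm from a rib in the amber bay. Stays in the drawer
- cassette_green: Green cassette, same make and size, upright in the green bay; its rib is 32 mm from a rib in the amber bay. Stays in the drawer
- rack: White sloping rack, fixed, 150 deep x 184 wide x 100 mm tall. Origin: on the table under its middle; low front to -x. The bed rises 30 degrees towards +x, so the ribs point up and 30 degrees towards -x. Three lanes 54 mm apart along y, each 36 mm wide between guides 14 mm high, a 16 mm stop at the low end; 40 mm free between neighbouring grip ribs
- tip_box: Blue pipette-tip box with a pale lid, 122 (x) x 86 x 72 mm tall, loose, beyond the rack. Origin: centre of the underside
- tube_rack: Blue rack of capped sample tubes, 190 (x) x 50 x 93 mm tall, loose, beyond the bottle. Origin: centre of the underside
- wash_bottle: White bottle with a red cap, 64 mm across, 170 mm tall, loose, standing between rack and drawer. Origin: centre of the underside
Mind the look-alikes: they are no part of the job. There is more than one size of the cassette_blue; the job needs the middle-sized.

How it is judged:
On the way, in this order (a step that is already met when the one before it is completed fails the run):
1. the amber cassette is seated upright in the amber bay and let go, with the drawer still open by more than 50 mm (x of cassette_amber in the frame of bay_amber between -0.009 and 0.009 m and y of cassette_amber in the frame of bay_amber between -0.008 and 0.008 m and z of cassette_amber in the frame of bay_amber between -0.004 and 0.004 m and angle between cassette_amber's own z axis and vertical below 0.07 rad and angle between the x axis of cassette_amber and the x axis of bay_amber, either way round below 0.12 rad and contact force between the fingers and cassette_amber below 0.1 N and x of drawer_front in the frame of analyser below -0.05 m), for 0.2 s.
2. the drawer is home at its detent, with the amber cassette seated in it (x of drawer_front in the frame of analyser above -0.003 m and x of cassette_amber in the frame of bay_amber between -0.009 and 0.009 m and y of cassette_amber in the frame of bay_amber between -0.008 and 0.008 m and z of cassette_amber in the frame of bay_amber between -0.004 and 0.004 m and angle between cassette_amber's own z axis and vertical below 0.07 rad and angle between the x axis of cassette_amber and the x axis of bay_amber, either way round below 0.12 rad), for 0.2 s.
At the end, for the whole second after the job is handed in: The drawer is home (under 3 mm open). Amber, blue and green cassettes are at rest in the bays of their colour: within 9 mm along, 8 mm across, underside within 4 mm of the floor, upright within 4 and in line within 7 degrees. Red and violet are within 20 mm of where they were (all of step 2 and x of cassette_blue in the frame of bay_blue between -0.009 and 0.009 m and y of cassette_blue in the frame of bay_blue between -0.008 and 0.008 m and z of cassette_blue in the frame of bay_blue between -0.004 and 0.004 m and angle between each of cassette_blue, cassette_green's own z axis and vertical below 0.07 rad and angle between the x axis of cassette_blue and the x axis of bay_blue, either way round below 0.12 rad and x of cassette_green in the frame of bay_green between -0.009 and 0.009 m and y of cassette_green in the frame of bay_green between -0.008 and 0.008 m and z of cassette_green in the frame of bay_green between -0.004 and 0.004 m and angle between the x axis of cassette_green and the x axis of bay_green, either way round below 0.12 rad and linear speed of cassette_amber below 0.02 m/s and distance of each of cassette_red, cassette_violet from where it was at the start of the episode below 0.02 m); the robot touches nothing.
It fails at once if the drawer is slammed (closed faster than 0.3 m/s) (velocity of joint drawer above 0.3 m/s).
It fails at once if the amber cassette is let fall (moves faster than 0.5 m/s with no finger on it) (contact force between the fingers and cassette_amber below 0.1 N and linear speed of cassette_amber above 0.5 m/s).
It fails at once if the red or violet cassette is moved more than 20 mm (distance of any of cassette_red, cassette_violet from where it was at the start of the episode above 0.02 m).
It fails at once if the tip box, tube rack or bottle is moved more than 20 mm or tipped more than 20 degrees ((distance of tip_box from where it was at the start of the episode above 0.02 m or angle between tip_box's own z axis and vertical above 0.35 rad) or (distance of tube_rack from where it was at the start of the episode above 0.02 m or angle between tube_rack's own z axis and vertical above 0.35 rad) or (distance of wash_bottle from where it was at the start of the episode above 0.02 m or angle between wash_bottle's own z axis and vertical above 0.35 rad)).
It also fails if it takes over 54 s, if anything falls off the work surface, if the arm or the gripper's body presses on something with over 40 N, if the wrist force passes 120 N, or if a joint passes its speed limit or range.

## Working session

There is one attempt and no reset: what is moved stays moved. The work goes in short steps, Python scripts to look and compute and a shell command to move; the robot and the scene stay as the last step left them, time stands still between calls to the robot, and variables do not carry over. Pictures are saved under pics/ and viewed, about 8 in all and at most 12, crops included, and the job is handed in when it is done.

```bash
ls; mkdir -p pics
cat > h.py <<'E'
import numpy as np, cv2
from bench import ctrl, imaging
def snap(n,f=None):
    P=imaging.camera_params(n); im=imaging.snapshot(n)
    if f: cv2.imwrite('pics/'+f+'.png',im[:,:,::-1])
    return im,P
def ray(P,u,v):
    f=210/np.tan(np.radians(P['vertical_fov'])/2)
    R=np.array(P['R']);t=np.array(P['t'])
    return -R.T@t, R.T@np.array([(u-P['cx'])/f,(v-P['cy'])/f,1])
def onz(P,u,v,z):
    o,d=ray(P,u,v); return o+d*(z-o[2])/d[2]
def proj(P,X):
    f=210/np.tan(np.radians(P['vertical_fov'])/2)
    c=np.array(P['R'])@np.array(X)+np.array(P['t']); return np.array([P['cx']+f*c[0]/c[2],P['cy']+f*c[1]/c[2]])
E
python3 - <<'E'
from h import *
a,P=snap('scene','s0');b,Q=snap('top','t0')
for p in(P,Q): print({k:np.round(v,3).tolist() for k,v in p.items()})
s=ctrl.read_state();print(np.round(s['tcp_rot'],3).tolist(),s['finger_gap'],s['force'])
E
python3 -m jog --help | head -30
```

```text
pics
{'vertical_fov': 46.021, 'cx': 278.122, 'cy': 204.801, 'R': [[0.813, 0.582, 0.02], [0.409, -0.546, -0.731], [-0.414, 0.603, -0.682]], 't': [-0.42, -0.128, 1.278]}
{'vertical_fov': 57.962, 'cx': 282.459, 'cy': 211.064, 'R': [[-0.005, -0.999, 0.036], [-0.999, 0.004, -0.043], [0.043, -0.036, -0.998]], 't': [-0.009, 0.503, 0.954]}
[[-0.001, -0.898, -0.44], [0.002, -0.44, 0.898], [-1.0, 0.0, 0.002]] 1.0038689155800151 [-0.24581764  0.5390221  -1.03167148]invalid input: not JSON, or not a number
```

View pics/s0.png

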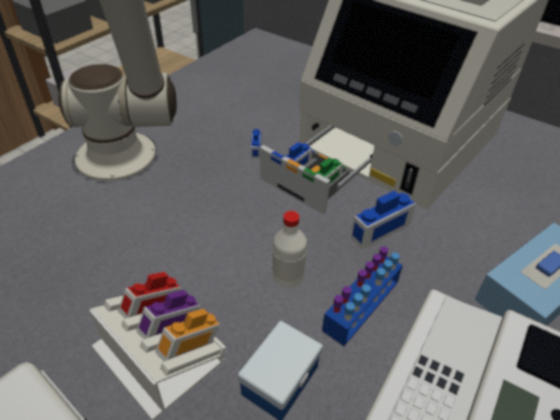

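View pics/t0.png

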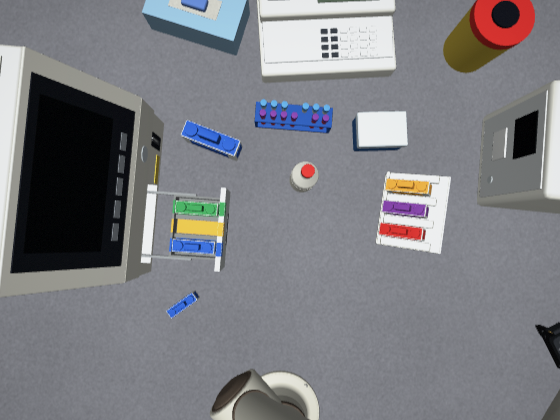

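The scene picture shows the open drawer around (300,170), with its blue and green cassettes seated, and the rack around (160,330) with amber at (190,330). In the top picture amber is at (408,187), the empty bay at (198,227) and the bottle at (305,175).

There are three blue cassettes:
- Large, loose on the bench at top (211,138).
- Small, loose on the bench at top (182,304).
- Middle-sized, in the drawer at top (193,246). This is the one the task means.

The moves can't command a tilt directly. I'll test in free air how the arm behaves at the edge of its reach.

```bash
python3 -m jog '[[-1,-50,0,0,0],[-1,-100,0,0,0],[-1,-150,0,0,0],[-1,-200,0,0,0],[-1,-250,0,0,0]]'
python3 -m jog '[[-1,-50,0,0,0],[-1,-100,0,0,0],[-1,-150,0,0,0],[-1,-200,0,0,0],[-1,-250,0,0,0]]'
python3 -m jog '[[-1,-50,0,0,0],[-1,-100,0,0,0],[-1,-150,0,0,0],[-1,-200,0,0,0],[-1,-250,0,0,0]]'
python3 - <<'E'
from h import *
s=ctrl.read_state();print(np.round(s['tcp_rot'],3).tolist(),np.round(s['qpos'],3))
# rough scene geometry from top
P=imaging.camera_params('top')
for n,u,v,z in[('amber rib',408,187,.13),('violet',404,209,.13),('red',400,231,.13),('panel far',222,188,.108),('panel near',219,270,.108),('green rib',198,209,.098),('blue rib',193,246,.098),('bottle cap',308,171,.17),('rack c',415,213,.05)]: print(n,np.round(onz(P,u,v,z),3))
E
```

```text
time: 0.6
ee_pos: [0.2747, -0.5606, 0.4994]
tcp_rot: [[-0.0, -0.898, -0.44], [0.0, -0.44, 0.898], [-1.0, -0.0, 0.0]]
force: [1.3, -0.3, 0.8]
finger_gap: 0.998
time: 1.1
ee_pos: [0.2654, -0.5391, 0.6763]
tcp_rot: [[-0.0, -0.898, -0.44], [-0.011, -0.44, 0.898], [-1.0, 0.005, -0.01]]
force: [0.7, 0.2, -0.0]
finger_gap: 0.997
time: 1.6
ee_pos: [0.2316, -0.471, 0.7339]
tcp_rot: [[0.013, -0.898, -0.44], [-0.04, -0.44, 0.897], [-0.999, 0.005, -0.041]]
force: [-0.3, -0.4, 0.5]
finger_gap: 1.002
[[0.013, -0.898, -0.44], [-0.04, -0.44, 0.897], [-0.999, 0.005, -0.041]] [-0.794  0.453  1.406  0.03  -2.486 -0.296]
amber rib [ 0.551 -0.292  0.13 ]
violet [ 0.501 -0.282  0.13 ]
red [ 0.451 -0.272  0.13 ]
panel far [0.551 0.13  0.108]
panel near [0.365 0.136 0.108]
green rib [0.504 0.186 0.098]
blue rib [0.42  0.197 0.098]
bottle cap [ 0.581 -0.061  0.17 ]
rack c [ 0.495 -0.338  0.05 ]
```

```bash
python3 -m jog '[[-1,0,0,0,0],[-1,0,0,0,0]]'
python3 -m jog '[[-1,50,0,0,0]]'
python3 -m jog '[[-1,0,0,0,0],[-1,0,0,0,0]]'
```

```text
time: 1.8
ee_pos: [0.232, -0.4717, 0.7335]
tcp_rot: [[0.014, -0.898, -0.44], [-0.04, -0.441, 0.897], [-0.999, 0.005, -0.042]]
force: [0.2, 0.2, -0.8]
finger_gap: 1.002
time: 1.9
ee_pos: [0.2368, -0.4778, 0.7148]
tcp_rot: [[0.018, -0.898, -0.44], [-0.046, -0.44, 0.897], [-0.999, 0.004, -0.049]]
force: [0.8, -1.7, 1.5]
finger_gap: 1.0
time: 2.1
ee_pos: [0.2348, -0.4757, 0.7142]
tcp_rot: [[0.011, -0.898, -0.44], [-0.039, -0.44, 0.897], [-0.999, 0.007, -0.04]]
force: [-0.5, 0.1, 0.4]
finger_gap: 1.004
```

Asking for a pose out of reach does tilt the tool, and the tilt stays in the commanded pose afterwards. The plan is to grasp the leaning rib with the tool vertical. I then ratchet the tilt towards +y by turning against the last joint's stop, using about 30° for placing and 40° for pushing. First I'll triangulate the rib and the drawer.

```bash
cat >> h.py <<'E'
def tri(obs):
    A=np.zeros((3,3));b=np.zeros(3)
    for P,u,v in obs:
        o,d=ray(P,u,v);d=d/np.linalg.norm(d);M=np.eye(3)-np.outer(d,d);A+=M;b+=M@o
    X=np.linalg.solve(A,b); return X,[round(float(np.hypot(*(proj(P,X)-[u,v]))),1) for P,u,v in obs]
def mask(im,h0,h1,s=120,v=60):
    hsv=cv2.cvtColor(im,cv2.COLOR_RGB2HSV); return cv2.inRange(hsv,(h0,s,v),(h1,255,255))
def blobs(m,amin=60):
    n,l,st,c=cv2.connectedComponentsWithStats(m); o=[]
    for i in range(1,n):
        if st[i,4]>=amin:
            r=cv2.minAreaRect(np.argwhere(l==i)[:,::-1].astype(np.float32)); o.append((int(st[i,4]),np.round(c[i],1).tolist(),np.round(r[1],1).tolist(),round(r[2],1)))
    return sorted(o,reverse=True)[:6]
E
python3 - <<'E'
from h import *
S=cv2.imread('pics/s0.png')[:,:,::-1].copy();T=cv2.imread('pics/t0.png')[:,:,::-1].copy()
for n,a,b in[('amber',8,24),('violet',130,155),('red',170,180),('green',45,80),('blue',105,122)]:
    print(n);print(' S',blobs(mask(S,a,b)));print(' T',blobs(mask(T,a,b)))
c=cv2.resize(T[110:330,130:460],None,fx=2.4,fy=2.4,interpolation=cv2.INTER_CUBIC);cv2.imwrite('pics/c1.png',c[:,:,::-1])
s=cv2.resize(S[110:400,80:420],None,fx=2.05,fy=2.05,interpolation=cv2.INTER_CUBIC);cv2.imwrite('pics/c2.png',s[:,:,::-1])
E
```

```text
amber
 S [(772, [192.5, 322.8], [19.9, 50.0], 71.6), (478, [38.2, 76.0], [59.8, 17.7], 71.6), (356, [193.4, 342.5], [10.8, 40.5], 69.4), (174, [382.5, 177.1], [26.4, 6.7], 26.6), (149, [164.2, 345.2], [9.8, 18.3], 18.4), (88, [11.4, 11.4], [26.6, 7.3], 71.6)]
 T [(1556, [466.6, 47.6], [54.0, 53.2], 49.5), (612, [199.4, 227.2], [46.8, 13.6], 4.2), (484, [406.8, 185.9], [42.0, 13.6], 4.4)]
violet
 S [(538, [171.8, 303.0], [17.2, 48.0], 74.5), (275, [372.3, 263.8], [10.9, 42.5], 41.4), (149, [342.1, 296.1], [10.0, 24.9], 42.0), (91, [144.5, 324.0], [7.2, 14.5], 21.8)]
 T [(408, [403.7, 207.8], [41.1, 10.0], 6.3)]
red
 S []
 T []
green
 S [(169, [328.3, 165.6], [12.7, 21.9], 45.0)]
 T [(394, [195.7, 207.9], [40.0, 9.9], 4.2)]
blue
 S [(2036, [359.1, 305.3], [35.2, 100.3], 40.1), (874, [385.2, 206.7], [19.9, 55.6], 64.2), (339, [389.0, 226.0], [9.3, 42.2], 62.4), (299, [550.1, 263.6], [14.8, 23.8], 49.4), (224, [297.4, 150.0], [12.3, 23.2], 50.2), (125, [255.8, 137.7], [17.0, 7.0], 90.0)]
 T [(1365, [293.1, 118.3], [77.1, 25.3], 4.8), (831, [210.0, 137.3], [56.0, 14.8], 21.2), (482, [191.4, 245.7], [44.0, 12.8], 3.6), (260, [181.1, 305.0], [8.6, 30.5], 54.5), (204, [195.3, 3.8], [10.0, 25.0], 90.0), (162, [364.4, 141.1], [53.0, 25.9], 33.4)]
```

View pics/c1.png

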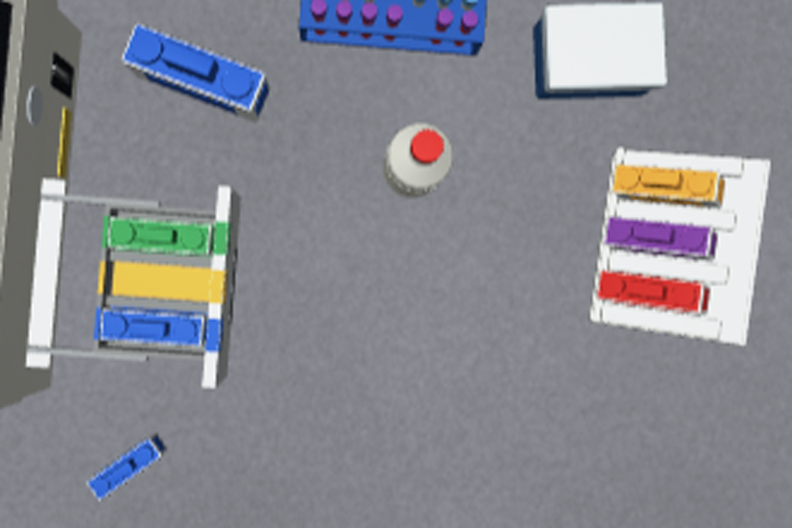

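View pics/c2.png

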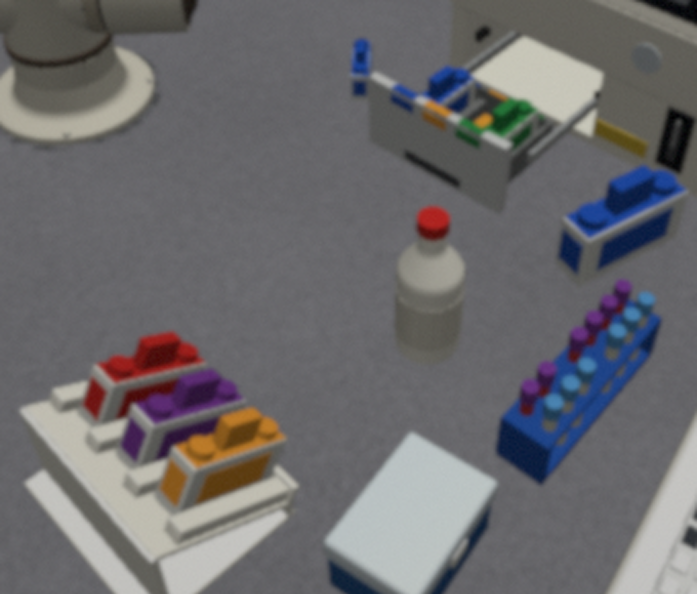

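The c1 crop confirms the plan: the rack's low end faces +y, so the ribs lean towards +y. The amber rib is at top (405,185), the empty amber bay lies between the green and blue cassettes, and the middle-sized blue is the one at (193,246). In c2 the amber rib's top is at about scene (197,316).

Run:
```python
from h import *
P=imaging.camera_params('scene');Q=imaging.camera_params('top')
c1=lambda u,v:(130+u/2.4,110+v/2.4); c2=lambda u,v:(80+u/2.05,110+v/2.05)
for n,a,b in[('amber rib',(661,180),(240,423)),('violet rib',(656,234),(201,385)),('red rib',(646,290),(158,347)),('blue rib',(151,328),(449,80)),('green rib',(158,236),(513,112)),('panel near',(217,387),(370,78)),('panel far',(231,187),(510,150)),('cap',(427,146),(433,214)),('rack low far',(618,150),(290,480))]:
    X,e=tri([(Q,*c1(*a)),(P,*c2(*b))]);print(n,np.round(X,3),e)
# edges by z plane
for n,u,v,z in[('panel near out',217,387,.108),('panel far out',231,187,.108),('pn in',203,387,.108),('pf in',218,187,.108),('tip box L',545,5,.072),('tip box near',545,90,.072),('brow near',0,408,.112)]: print(n,np.round(onz(Q,*c1(u,v),z),3))
s=ctrl.read_state();print(s['time'],np.round(s['ee_pos'],3),np.round(s['qpos'],3))
```

```text
amber rib [ 0.559 -0.292  0.111] [1.0, 1.4]
violet rib [ 0.508 -0.284  0.111] [1.7, 2.3]
red rib [ 0.453 -0.276  0.11 ] [0.8, 1.0]
blue rib [0.422 0.202 0.09 ] [2.6, 2.5]
green rib [0.511 0.196 0.089] [2.8, 2.8]
panel near [0.364 0.135 0.107] [1.1, 1.0]
panel far [0.554 0.122 0.106] [1.4, 1.5]
cap [ 0.582 -0.06   0.172] [0.5, 0.6]
rack low far [ 0.596 -0.275  0.041] [0.6, 0.9]
panel near out [0.363 0.133 0.108]
panel far out [0.552 0.12  0.108]
pn in [0.363 0.146 0.108]
pf in [0.552 0.133 0.108]
tip box L [ 0.74  -0.192  0.072]
tip box near [ 0.653 -0.191  0.072]
brow near [0.346 0.333 0.112]
2.1 [ 0.235 -0.476  0.714] [-0.796  0.376  1.189  0.027 -2.348 -0.3  ]
```

```bash
cat >> h.py <<'E'
def to(X,heading=None):
    """print shift in tool axes (mm) from measured TCP to X, and tilt/heading info"""
    s=ctrl.read_state();R=np.array(s['tcp_rot']);d=R.T@(np.array(X)-s['ee_pos'])*1000
    x,z=R[:,0],R[:,2];h=np.degrees(np.arctan2(z[1],z[0]))
    print('t',s['time'],'pos',np.round(s['ee_pos'],4),'dtool',np.round(d,1),'head',round(h,1),'xaxis',np.round(x,3),'q',np.round(s['qpos'],2),'gap',round(s['finger_gap'],3),'F',np.round(s['force'],1))
    if heading is not None: print('turn',round((h-heading+180)%360-180,1))
E
python3 -m jog '[[-1,36,-33,2,0],[-1,72,-66,4,0],[-1,108,-99,6,0],[-1,144,-132,8,0],[-1,180,-165,10,0]]' >/dev/null
python3 -m jog '[[-1,36,-33,2,8.3],[-1,72,-66,4,16.6],[-1,108,-99,6,24.9],[-1,144,-132,8,33.2],[-1,180,-165,10,41.5]]' >/dev/null
python3 -m jog '[[-0.3,0,0,0,8.3],[-0.3,0,0,0,16.6],[-0.3,0,0,0,24.9],[-0.3,0,0,0,33.2],[-0.3,0,0,0,41.5]]' >/dev/null
python3 -c "
from h import *
to([.559,-.293,.30],-8.6)"
```

```text
t 3.6 pos [ 0.529  -0.3289  0.3578] dtool [56.8 16.6 45.1] head 32.8 xaxis [ 0.02  -0.043 -0.999] q [-0.28  0.31  0.16  0.04 -1.38 -2.3 ] gap 0.68 F [-0.9 -0.2  0.8]
turn 41.4
```

```bash
python3 -m jog '[[-0.3,15,4,10,8.3],[-0.3,30,8,20,16.6],[-0.3,45,12,30,24.9],[-0.3,57,16,45,33.2],[-0.3,57,17,45,41.5]]' >/dev/null
python3 -m jog '[[-0.3,0,0,0,0]]' >/dev/null
python3 - <<'E'
from h import *
to([.559,-.293,.30],-8.6)
im,P=snap('wrist','w1')
for n,a,b in[('amber',8,24),('violet',130,155)]: print(n,blobs(mask(im,a,b)))
X=[.559,-.292,.111]; print('pred rib',proj(P,X),proj(P,[.508,-.284,.111]))
print({k:np.round(v,3).tolist() for k,v in P.items()})
E
```

```text
t 4.2 pos [ 0.5583 -0.2918  0.2985] dtool [-1.4 -1.1  0.9] head -8.2 xaxis [ 0.018 -0.042 -0.999] q [-0.21  0.35  0.06  0.04 -1.26 -3.09] gap 0.65 F [-0.2 -0.6  0.5]
turn 0.4
amber [(6457, [384.1, 375.1], [369.0, 21.0], 0.0), (2588, [283.9, 185.3], [94.0, 27.0], 90.0), (392, [551.2, 243.4], [27.2, 27.6], 19.8), (382, [151.2, 321.5], [11.5, 57.1], 1.1), (361, [424.3, 322.0], [57.0, 11.0], 90.0), (60, [283.2, 237.0], [2.0, 20.0], 90.0)]
violet [(2366, [229.1, 185.0], [26.2, 93.7], 1.5)]
pred rib [283.09678465 181.35993375] [227.49078663 181.09821813]
{'vertical_fov': 61.086, 'cx': 287.628, 'cy': 207.586, 'R': [[0.989, -0.143, 0.024], [-0.143, -0.93, 0.338], [-0.026, -0.338, -0.941]], 't': [-0.602, -0.254, 0.352]}
```

View pics/w1.png

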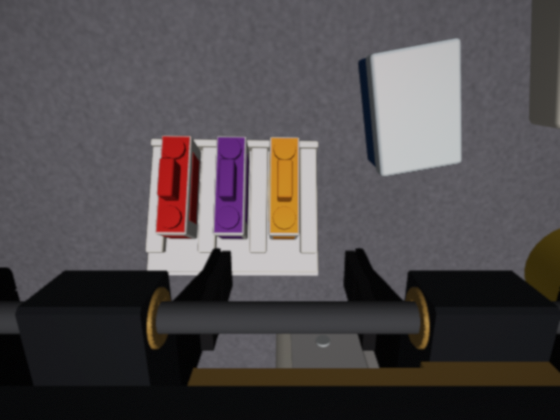

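The wrist picture shows the amber rib at (285,179) against a prediction of (283,181), about 1 mm off, and the yaw lines up. I'm descending to the grasp.

```bash
python3 -c "
from h import *
to([.560,-.293,.114],-8.6)"
python3 -m jog '[[0.1,25,0,0,0],[0.1,50,-1,1,0],[0.1,80,-2,2,0],[0.1,110,-3,2,0],[0.1,130,-4,2,0]]' |head -2
python3 -c "
from h import *
to([.560,-.293,.114],-8.6)"
```

```text
t 4.25 pos [ 0.5577 -0.292   0.2985] dtool [184.4   6.5  -2.1] head -8.3 xaxis [ 0.018 -0.042 -0.999] q [-0.21  0.35  0.06  0.04 -1.26 -3.09] gap 0.652 F [-0.8  0.2  1.1]
turn 0.3
time: 4.75
ee_pos: [0.5591, -0.3015, 0.1658]
t 4.75 pos [ 0.5591 -0.3015  0.1658] dtool [51.4 10.5 -1.4] head -8.4 xaxis [ 0.015 -0.041 -0.999] q [-0.22  0.45 -0.12  0.04 -0.98 -3.09] gap 0.457 F [-0.   0.6  0.1]
turn 0.2
```

```bash
python3 -m jog '[[0.1,10,5,-1,0],[0.1,22,10,-1,0],[0.1,36,10,-1,0],[0.1,46,10,-1,0],[0.1,51,10,-1,0]]' 
python3 -m jog '[[0.1,0,0,0,0],[0.6,0,0,0,0],[1,0,0,0,0],[1,0,0,0,0],[1,0,0,0,0]]' 40
python3 -c "
from h import *
to([.560,-.293,.114],-8.6)
im,P=snap('wrist','w2')"
```

```text
time: 5.25
ee_pos: [0.5582, -0.2947, 0.1141]
tcp_rot: [[0.013, 0.143, 0.99], [-0.036, 0.989, -0.142], [-0.999, -0.034, 0.018]]
force: [0.4, 0.2, 0.4]
finger_gap: 0.454
time: 5.75
ee_pos: [0.5587, -0.2949, 0.1156]
tcp_rot: [[0.015, 0.142, 0.99], [-0.037, 0.989, -0.142], [-0.999, -0.034, 0.02]]
force: [-0.1, 0.6, 1.6]
finger_gap: 0.326
t 5.75 pos [ 0.5587 -0.2949  0.1156] dtool [1.6 2.1 1. ] head -8.2 xaxis [ 0.015 -0.037 -0.999] q [-0.22  0.5  -0.18  0.04 -0.87 -3.1 ] gap 0.326 F [-0.1  0.6  1.6]
turn 0.4
```

View pics/w2.png

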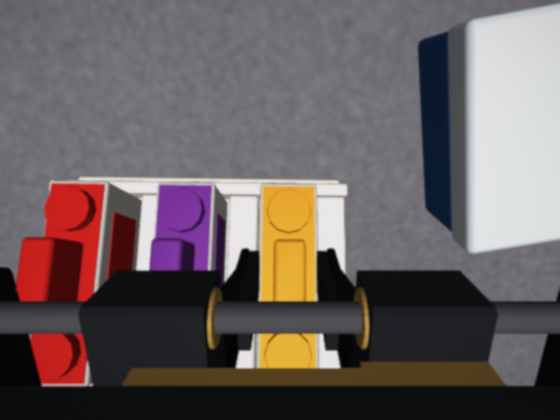

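The fingers straddle the amber rib at (289,270) and are still closing, clear of the violet cassette.

```bash
python3 -m jog '[[1,0,0,0,0],[1,0,0,0,0],[1,0,0,0,0],[1,0,0,0,0],[1,0,0,0,0]]' 
python3 -m jog '[[1,0,0,0,0],[1,0,0,0,0],[1,0,0,0,0]]'
```

```text
time: 6.3
ee_pos: [0.5587, -0.2949, 0.1156]
tcp_rot: [[0.015, 0.142, 0.99], [-0.037, 0.989, -0.142], [-0.999, -0.034, 0.02]]
force: [-0.6, 1.3, 5.4]
finger_gap: 0.326
time: 6.6
ee_pos: [0.5587, -0.2949, 0.1156]
tcp_rot: [[0.015, 0.142, 0.99], [-0.037, 0.989, -0.142], [-0.999, -0.034, 0.02]]
force: [-0.2, 1.5, 5.4]
finger_gap: 0.329
```

The opening stopped at 28 mm and the tool feels an upward force, so the tips are catching the edges of the 30 mm body instead of the 14 mm rib. I'll open, rise a little and close again.

```bash
python3 -m jog '[[0.1,0,0,0,0],[0.1,0,0,0,0],[0.1,-4,1,1,0],[0.1,-9,3,1,0],[0.1,-9,3,1,0]]' 40
python3 -m jog '[[1,0,0,0,0],[1,0,0,0,0],[1,0,0,0,0],[1,0,0,0,0],[1,0,0,0,0]]' 
python3 -m jog '[[1,0,0,0,0],[1,0,0,0,0],[1,0,0,0,0]]'
```

```text
time: 7.1
ee_pos: [0.5599, -0.2923, 0.1246]
tcp_rot: [[0.015, 0.141, 0.99], [-0.035, 0.989, -0.14], [-0.999, -0.032, 0.02]]
force: [0.4, 0.3, -0.0]
finger_gap: 0.45
time: 7.6
ee_pos: [0.559, -0.2921, 0.1238]
tcp_rot: [[0.013, 0.142, 0.99], [-0.034, 0.989, -0.141], [-0.999, -0.032, 0.018]]
force: [-0.3, 0.7, 0.9]
finger_gap: 0.156
time: 7.9
ee_pos: [0.5591, -0.2921, 0.1238]
tcp_rot: [[0.013, 0.141, 0.99], [-0.034, 0.989, -0.141], [-0.999, -0.032, 0.018]]
force: [-1.5, 0.7, 1.4]
finger_gap: 0.155
```

```bash
python3 -m jog '[[1,-10,0,0,0],[1,-25,0,0,0],[1,-45,0,0,0],[1,-75,0,0,0],[1,-110,0,0,0]]' |tail -2
python3 -m jog '[[1,-40,0,0,0],[1,-80,0,0,0],[1,-110,0,0,0],[1,-110,0,0,0]]' |tail -2
python3 -c "
from h import *
to([.5,-.16,.35],-8.6)"
```

```text
force: [0.5, -0.8, -2.2]
finger_gap: 0.157
force: [0.1, 0.1, -1.5]
finger_gap: 0.156
t 8.8 pos [ 0.5581 -0.2857  0.3505] dtool [ -6.  116.2 -75.2] head -8.1 xaxis [ 0.026 -0.039 -0.999] q [-0.2   0.32  0.15  0.03 -1.37 -3.09] gap 0.156 F [ 0.1  0.1 -1.5]
turn 0.5
```

Gripped on the rib (13.5 mm) and lifted, with about 1.5 N of weight. Now I'll move to open air and test the tilt ratchet.

```bash
python3 -m jog '[[1,16,19,-31,-2.5],[1,32,38,-61,-5],[1,48,57,-92,-7.5],[1,64,76,-122,-10],[1,80,95,-153,-12]]' >/dev/null
python3 -m jog '[[1,0,0,0,0]]' >/dev/null
python3 -c "
from h import *
to([.42,-.17,.27],0)"
python3 -m jog '[[1,0,0,0,8],[1,0,0,0,16],[1,0,0,0,24]]' >/dev/null
python3 -c "
from h import *
to([.42,-.17,.27],0)"
```

```text
t 9.4 pos [ 0.4129 -0.17    0.2541] dtool [-15.9  -1.    7.1] head 4.0 xaxis [ 0.005 -0.032 -0.999] q [-0.    0.06 -0.42  0.04 -1.09 -3.09] gap 0.159 F [-0.6  0.1 -2. ]
turn 4.0
t 9.7 pos [ 0.4067 -0.2309  0.2519] dtool [-13.3  63.5   0.9] head -12.0 xaxis [ 0.044  0.068 -0.997] q [-0.22  0.11 -0.32 -0.08 -1.11 -3.1 ] gap 0.158 F [ 0.  -0.2 -1.7]
turn -12.0
```

```bash
python3 -m jog '[[1,0,40,0,0],[1,0,80,0,0],[1,0,120,0,0],[1,0,120,0,0]]' >/dev/null
python3 -c "
from h import *
to([.42,-.17,.27],0)"
python3 -m jog '[[1,0,0,0,8],[1,0,20,0,16],[1,0,40,0,24],[1,0,60,0,32],[1,0,80,0,40]]' >/dev/null
python3 -c "
from h import *
to([.42,-.17,.27],0)"
```

```text
t 10.1 pos [ 0.4205 -0.1772  0.2496] dtool [-19.3   9.7  -0.8] head -8.7 xaxis [ 0.054  0.127 -0.99 ] q [-0.13  0.1  -0.33 -0.15 -1.12 -3.1 ] gap 0.155 F [-0.  -0.8 -1.9]
turn -8.7
t 10.6 pos [ 0.3772 -0.232   0.2046] dtool [-38.6  91.9   4.5] head -30.7 xaxis [ 0.151  0.274 -0.95 ] q [-0.41  0.15 -0.34 -0.36 -1.08 -3.1 ] gap 0.162 F [-0.1 -1.1 -2.1]
turn -30.7
```

```bash
cat >> h.py <<'E'
from scipy.spatial.transform import Rotation as Ro
Rg=np.array([[0.013,0.141,0.99],[-0.034,0.989,-0.141],[-0.999,-0.032,0.018]])
u,_,vt=np.linalg.svd(Rg);Rg=u@vt
low=np.array([.149,.989,0]); dr=np.array([.068,.998,0])   # rack low direction, drawer closing direction
# cassette axes in world at grasp -> in tool
Cg=np.stack([low*np.cos(np.pi/6)-np.array([0,0,.5]),[0,0,0],low*.5+np.array([0,0,np.cos(np.pi/6)])],1);Cg[:,1]=np.cross(Cg[:,2],Cg[:,0])
Ct=np.stack([dr,np.cross([0,0,1],dr),[0,0,1]],1)
Rt=Ct@Cg.T@Rg
def att():
    R=np.array(ctrl.read_state()['tcp_rot']);C=R@Rg.T@Cg
    print('xaxis',np.round(R[:,0],3),'want',np.round(Rt[:,0],3),'| head',round(np.degrees(np.arctan2(R[1,2],R[0,2])),1),'want',round(np.degrees(np.arctan2(Rt[1,2],Rt[0,2])),1),'| cass up',np.round(C[:,2],3),'long dir',round(np.degrees(np.arctan2(C[1,0],C[0,0])),1),'want 86.1')
E
python3 -c "
from h import *
att();to([.40,-.02,.32],25)"
```

```text
xaxis [ 0.151  0.274 -0.95 ] want [ 0.05   0.47  -0.881] | head -30.7 want -4.0 | cass up [0.114 0.133 0.985] long dir 59.5 want 86.1
t 10.6 pos [ 0.3772 -0.232   0.2046] dtool [-47.9 220.1 -89.7] head -30.7 xaxis [ 0.151  0.274 -0.95 ] q [-0.41  0.15 -0.34 -0.36 -1.08 -3.1 ] gap 0.162 F [-0.1 -1.1 -2.1]
turn -55.7
```

```bash
python3 -m jog '[[1,-30,20,-12,-8.5],[1,-45,60,-30,-17],[1,-48,105,-50,-25.5],[1,-48,150,-68,-34],[1,-48,195,-85,-42.5]]' >/dev/null
python3 -c "
from h import *
att();to([.40,-.02,.32],25)"
```

```text
xaxis [ 0.151  0.274 -0.95 ] want [ 0.05   0.47  -0.881] | head 10.7 want -4.0 | cass up [-0.223  0.207  0.953] long dir 97.8 want 86.1
t 11.1 pos [ 0.3911 -0.0408  0.3134] dtool [ 0.8 19.1 13.6] head 10.7 xaxis [ 0.151  0.274 -0.95 ] q [ 0.1  -0.12 -0.35 -0.28 -1.17 -2.94] gap 0.16 F [ 0.9  0.9 -2. ]
turn -14.3
```

```bash
python3 -m jog '[[1,0,20,0,8],[1,0,40,0,16],[1,0,60,0,24],[1,0,80,0,32],[1,0,100,0,40]]' >/dev/null
python3 -c "
from h import *
att();to([.40,-.02,.32],25)"
```

```text
xaxis [ 0.178  0.397 -0.9  ] want [ 0.05   0.47  -0.881] | head -16.7 want -4.0 | cass up [-0.028  0.057  0.998] long dir 73.2 want 86.1
t 11.6 pos [ 0.3638 -0.0848  0.2779] dtool [-5.8 83.1 18.7] head -16.7 xaxis [ 0.178  0.397 -0.9  ] q [-0.16 -0.07 -0.37 -0.47 -1.19 -3.1 ] gap 0.159 F [ 0.5  0.6 -1.8]
turn -41.7
```

```bash
python3 -c "
from h import *
to([.38,.14,.33],40)"
```

```text
t 11.6 pos [ 0.3638 -0.0848  0.2779] dtool [ 45.1 222.2 -45.8] head -16.7 xaxis [ 0.178  0.397 -0.9  ] q [-0.16 -0.07 -0.37 -0.47 -1.19 -3.1 ] gap 0.159 F [ 0.5  0.6 -1.8]
turn -56.7
```

```bash
python3 -m jog '[[1,5,30,-8,-8.5],[1,13,65,-15,-17],[1,22,105,-25,-25.5],[1,30,145,-32,-34],[1,38,185,-40,-42.5]]' >/dev/null
python3 -c "
from h import *
to([.38,.14,.33],40)"
python3 -m jog '[[1,0,10,25,-8],[1,0,25,32,-13]]' >/dev/null
python3 -c "
from h import *
att();to([.38,.14,.33],40)"
```

```text
t 12.1 pos [0.3748 0.1048 0.3216] dtool [ 7.3 29.1 20.8] head 24.1 xaxis [ 0.179  0.397 -0.9  ] q [ 0.46 -0.2  -0.42 -0.33 -1.03 -3.01] gap 0.156 F [ 1.4  0.1 -1.5]
turn -15.9
xaxis [ 0.178  0.397 -0.9  ] want [ 0.05   0.47  -0.881] | head 37.7 want -4.0 | cass up [-0.455  0.004  0.89 ] long dir 121.3 want 86.1
t 12.3 pos [0.3917 0.1387 0.3394] dtool [  6.9   6.9 -11.5] head 37.7 xaxis [ 0.178  0.397 -0.9  ] q [ 0.54 -0.18 -0.36 -0.29 -1.03 -2.87] gap 0.159 F [-0.7 -0.3 -1.9]
turn -2.3
```

```bash
python3 -m jog '[[1,0,0,0,8.5],[1,0,0,5,17],[1,0,10,10,25.5],[1,0,20,15,34],[1,0,35,25,42.5]]' >/dev/null
python3 -c "
from h import *
att();to([.38,.14,.33],-4)"
```

```text
xaxis [ 0.157  0.502 -0.851] want [ 0.05   0.47  -0.881] | head 3.6 want -4.0 | cass up [-0.195 -0.034  0.98 ] long dir 94.0 want 86.1
t 12.8 pos [0.4122 0.0962 0.3129] dtool [  2.4  51.1 -25. ] head 3.6 xaxis [ 0.157  0.502 -0.851] q [ 0.26 -0.09 -0.31 -0.52 -1.09 -3.1 ] gap 0.161 F [ 0.5 -0.2 -1.8]
turn 7.6
```

```bash
python3 -c "
from h import *
to([.26,.04,.30],-4)"
```

```text
t 12.8 pos [0.4122 0.0962 0.3129] dtool [ -41.1  -30.3 -154.6] head 3.6 xaxis [ 0.157  0.502 -0.851] q [ 0.26 -0.09 -0.31 -0.52 -1.09 -3.1 ] gap 0.161 F [ 0.5 -0.2 -1.8]
turn 7.6
```

```bash
python3 -m jog '[[1,-8,-6,-31,0],[1,-16,-12,-62,0],[1,-24,-18,-93,0],[1,-33,-24,-124,0],[1,-41,-30,-155,0]]' >/dev/null
python3 -c "
from h import *
att();to([.26,.04,.30],-4)"
```

```text
xaxis [ 0.156  0.5   -0.852] want [ 0.05   0.47  -0.881] | head 3.8 want -4.0 | cass up [-0.196 -0.032  0.98 ] long dir 94.1 want 86.1
t 13.3 pos [0.258  0.0396 0.2997] dtool [0.3 0.1 2. ] head 3.8 xaxis [ 0.156  0.5   -0.852] q [ 0.18 -0.38 -0.54 -0.52 -1.19 -3.06] gap 0.157 F [ 0.2  0.4 -1.8]
turn 7.8
```

```bash
python3 -c "
from h import *
to([.15,.33,.33],66)"
```

```text
t 13.3 pos [0.258  0.0396 0.2997] dtool [102.7 282.8 -79.8] head 3.8 xaxis [ 0.156  0.5   -0.852] q [ 0.18 -0.38 -0.54 -0.52 -1.19 -3.06] gap 0.157 F [ 0.2  0.4 -1.8]
turn -62.2
```

```bash
python3 -m jog '[[1,16,43,-12,-8.5],[1,31,86,-24,-17],[1,47,129,-36,-25.5],[1,62,172,-48,-34],[1,78,215,-60,-42.5]]' >/dev/null
python3 -c "
from h import *
att();to([.15,.33,.33],66)"
```

```text
xaxis [ 0.128  0.521 -0.844] want [ 0.05   0.47  -0.881] | head 47.0 want -4.0 | cass up [-0.476 -0.179  0.861] long dir 130.7 want 86.1
t 13.8 pos [0.2455 0.1747 0.3105] dtool [ 52.1 168.   51.9] head 47.0 xaxis [ 0.128  0.521 -0.844] q [ 0.95 -0.49 -0.66 -0.26 -0.88 -3.1 ] gap 0.157 F [ 1.1 -0.8 -2.6]
turn -19.0
```

```bash
python3 -m jog '[[1,0,10,0,8.5],[1,0,20,0,17],[1,0,40,0,25.5],[1,0,60,0,34],[1,0,80,0,42.5]]' >/dev/null
python3 -c "
from h import *
att();to([.25,.2,.33],-4)"
```

```text
xaxis [ 0.083  0.598 -0.797] want [ 0.05   0.47  -0.881] | head 10.9 want -4.0 | cass up [-0.191 -0.155  0.969] long dir 102.6 want 86.1
t 14.3 pos [0.2533 0.1323 0.2896] dtool [ 8.  76.2 18.9] head 10.9 xaxis [ 0.083  0.598 -0.797] q [ 0.44 -0.37 -0.57 -0.62 -1.07 -3.1 ] gap 0.156 F [ 0.3 -0.4 -1.3]
turn 14.9
```

```bash
python3 -c "
from h import *
to([.40,-.30,.60])"
python3 -m jog '[[1,-20,-20,0,0],[1,-62,-45,0,0],[1,-103,-70,0,2],[1,-145,-95,4,5],[1,-186,-120,8,8]]' >/dev/null
python3 -c "
from h import *
att();to([.40,-.30,.60],-25)"
```

```text
t 14.3 pos [0.2533 0.1323 0.2896] dtool [-493.8 -207.   134.5] head 10.9 xaxis [ 0.083  0.598 -0.797] q [ 0.44 -0.37 -0.57 -0.62 -1.07 -3.1 ] gap 0.156 F [ 0.3 -0.4 -1.3]
xaxis [ 0.085  0.597 -0.798] want [ 0.05   0.47  -0.881] | head 4.2 want -4.0 | cass up [-0.128 -0.147  0.981] long dir 95.5 want 86.1
t 14.8 pos [ 0.2798 -0.0733  0.3743] dtool [-305.1  -68.2  138. ] head 4.2 xaxis [ 0.085  0.597 -0.798] q [-0.38 -0.16 -0.22 -0.63 -1.66 -2.65] gap 0.157 F [ 1.8  1.9 -1.1]
turn 29.2
```

```bash
python3 -m jog '[[1,-38,0,22,5],[1,-76,5,44,10],[1,-114,8,66,15],[1,-152,10,88,20],[1,-190,10,110,25]]' >/dev/null
python3 -c "
from h import *
att();to([.40,-.20,.60],-25)"
```

```text
xaxis [ 0.095  0.597 -0.796] want [ 0.05   0.47  -0.881] | head -13.7 want -4.0 | cass up [ 0.043 -0.169  0.985] long dir 75.8 want 86.1
t 15.3 pos [ 0.3556 -0.1913  0.5255] dtool [-60.4  48.2  40.5] head -13.7 xaxis [ 0.095  0.597 -0.796] q [-0.57  0.07  0.36 -0.67 -2.05 -3.1 ] gap 0.156 F [ 0.8  1.7 -2. ]
turn 11.3
```

```bash
python3 -m jog '[[1,-10,5,5,8.5],[1,-20,10,10,17],[1,-30,15,15,25.5]]' >/dev/null
python3 -c "
from h import *
att();to([.40,-.20,.60],-4)"
```

```text
xaxis [ 0.111  0.607 -0.787] want [ 0.05   0.47  -0.881] | head -24.7 want -4.0 | cass up [ 0.127 -0.221  0.967] long dir 63.7 want 86.1
t 15.6 pos [ 0.3066 -0.2578  0.4763] dtool [-52.  152.9  35.9] head -24.7 xaxis [ 0.111  0.607 -0.787] q [-0.74  0.11  0.27 -0.62 -2.04 -3.1 ] gap 0.16 F [ 0.9 -1.  -1.5]
turn -20.7
```

```bash
python3 -c "
from h import *
to([.28,.0,.42],18)"
```

```text
t 15.6 pos [ 0.3066 -0.2578  0.4763] dtool [ 197.8  130.9 -118.8] head -24.7 xaxis [ 0.111  0.607 -0.787] q [-0.74  0.11  0.27 -0.62 -2.04 -3.1 ] gap 0.16 F [ 0.9 -1.  -1.5]
turn -42.7
```

```bash
python3 -m jog '[[1,37,24,-22,-8.5],[1,74,48,-44,-17],[1,111,73,-66,-25.5],[1,148,97,-89,-34],[1,185,122,-112,-42.5]]' >/dev/null
python3 -c "
from h import *
to([.17,.25,.38],55)"
```

```text
t 16.1 pos [ 0.2799 -0.0142  0.424 ] dtool [182.5 212.6 -72.9] head 9.7 xaxis [ 0.112  0.606 -0.787] q [-0.22 -0.26 -0.17 -0.67 -1.67 -2.73] gap 0.155 F [ 1.2  0.9 -0.1]
turn -45.3
```

```bash
python3 -m jog '[[1,32,36,-10,-8.5],[1,62,72,-20,-17],[1,93,108,-32,-25.5],[1,124,144,-45,-34],[1,155,180,-60,-42.5]]' >/dev/null
python3 -c "
from h import *
to([.17,.28,.36],75)"
```

```text
t 16.6 pos [0.2219 0.1423 0.3961] dtool [105.  107.2  20.7] head 38.2 xaxis [ 0.108  0.594 -0.797] q [ 0.73 -0.56 -0.45 -0.41 -1.17 -3.03] gap 0.157 F [ 1.   0.5 -1.7]
turn -36.8
```

```bash
python3 -m jog '[[1,20,20,5,-8.5],[1,40,40,10,-17],[1,60,60,15,-25.5],[1,80,80,18,-34],[1,105,107,20,-42.5]]' >/dev/null
python3 -c "
from h import *
to([.17,.28,.36],90)"
```

```text
t 17.1 pos [0.1938 0.277  0.3596] dtool [-0.5 23.9  2.4] head 89.2 xaxis [ 0.08   0.598 -0.798] q [ 1.47 -0.54 -0.7   0.03 -0.77 -3.1 ] gap 0.158 F [ 1.1 -0.9 -1.5]
turn -0.8
```

```bash
python3 -m jog '[[1,0,0,0,8.5],[1,0,8,0,17],[1,0,16,0,25.5],[1,0,24,0,34]]' >/dev/null
python3 -c "
from h import *
att();to([.17,.28,.36],-4)"
```

```text
xaxis [ 0.021  0.623 -0.782] want [ 0.05   0.47  -0.881] | head 50.1 want -4.0 | cass up [-0.404 -0.33   0.853] long dir 137.2 want 86.1
t 17.5 pos [0.2176 0.2584 0.3496] dtool [ 4.3 52.7 -6.3] head 50.1 xaxis [ 0.021  0.623 -0.782] q [ 1.09 -0.44 -0.55 -0.36 -0.87 -3.1 ] gap 0.155 F [ 0.3 -0.6 -0.9]
turn 54.1
```

```bash
python3 -c "
from h import *
to([.38,-.08,.24])"
```

```text
t 17.5 pos [0.2176 0.2584 0.3496] dtool [-121.7 -319.5 -189.7] head 50.1 xaxis [ 0.021  0.623 -0.782] q [ 1.09 -0.44 -0.55 -0.36 -0.87 -3.1 ] gap 0.155 F [ 0.3 -0.6 -0.9]
```

```bash
python3 -m jog '[[1,-15,-40,-24,0],[1,-30,-79,-47,2],[1,-45,-119,-71,8],[1,-61,-159,-95,15],[1,-75,-198,-118,22]]' >/dev/null
python3 -c "
from h import *
att();to([.38,-.08,.24],-3)"
```

```text
xaxis [ 0.026  0.623 -0.781] want [ 0.05   0.47  -0.881] | head 28.1 want -4.0 | cass up [-0.278 -0.235  0.931] long dir 119.8 want 86.1
t 18.0 pos [0.301  0.086  0.2947] dtool [ -58.7 -180.4  -28.3] head 28.1 xaxis [ 0.026  0.623 -0.781] q [ 0.11 -0.18 -0.43 -0.7  -1.28 -2.46] gap 0.156 F [ 2.2  1.6 -1.5]
turn 31.1
```

```bash
python3 -m jog '[[1,-13,-40,-6,6.2],[1,-26,-79,-12,12.4],[1,-39,-118,-18,18.6],[1,-52,-157,-24,24.9],[1,-59,-180,-28,31.1]]' >/dev/null
python3 -m jog '[[1,0,0,0,0]]' >/dev/null
python3 - <<'E'
from h import *
att();to([.38,-.08,.115],-3)
a,P=snap('scene','s1');cv2.imwrite('pics/s1c.png',cv2.resize(a[100:380,60:430],None,fx=2,fy=2)[:,:,::-1])
E
```

```text
xaxis [ 0.022  0.622 -0.783] want [ 0.05   0.47  -0.881] | head 2.2 want -4.0 | cass up [-0.032 -0.178  0.984] long dir 92.9 want 86.1
t 18.6 pos [ 0.3813 -0.0804  0.2379] dtool [ 96.5 -75.8  -8.5] head 2.2 xaxis [ 0.022  0.622 -0.783] q [-0.31  0.16 -0.26 -0.65 -1.41 -2.57] gap 0.16 F [-0.6  0.7 -1. ]
turn 5.2
```

View pics/s1c.png

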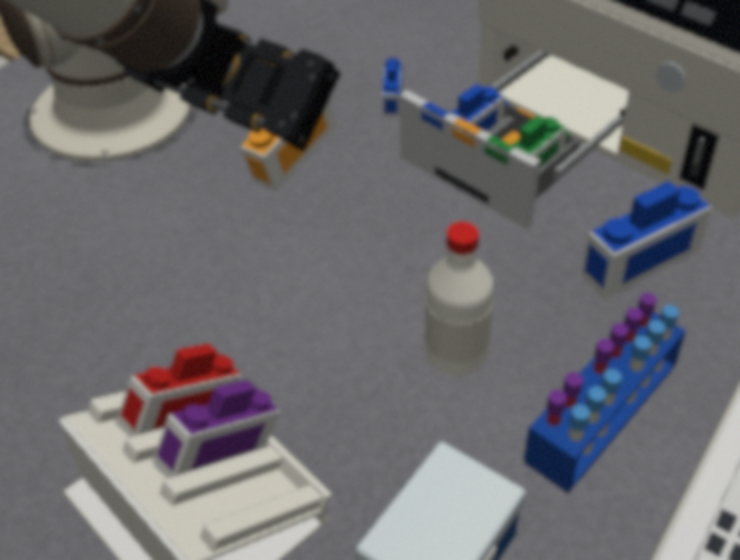

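The crop shows the cassette held with its near end low. Red and violet are untouched and the bench spot below is clear. I'll press the cassette flat on the bench with a moderate grip, so that it pivots upright in the pads.

```bash
python3 -m jog '[[1,25,-20,-3,2],[1,50,-40,-6,4],[1,75,-60,-8,5.2],[1,97,-76,-9,5.2],[1,97,-76,-9,5.2]]' |sed -n '1,2p;6,7p'
python3 -m jog '[[1,4,-3,0,0],[1,8,-6,0,0],[1,12,-9,0,0]]' 25|sed -n '1,2p;6,7p'
python3 -m jog '[[1,2,-1.5,0,0],[1,4,-3,0,0],[1,6,-4.5,0,0]]' |sed -n '1,2p;6,7p'
python3 -c "
from h import *
att();to([.38,-.08,.115],-3)"
```

```text
time: 19.15
ee_pos: [0.3769, -0.0759, 0.1145]
time: 19.45
ee_pos: [0.3796, -0.0772, 0.1023]
time: 19.75
ee_pos: [0.379, -0.077, 0.0939]
xaxis [ 0.024  0.622 -0.782] want [ 0.05   0.47  -0.881] | head -1.7 want -4.0 | cass up [ 0.007 -0.18   0.984] long dir 88.5 want 86.1
t 19.75 pos [ 0.379  -0.077   0.0939] dtool [-18.3  10.8   1.2] head -1.7 xaxis [ 0.024  0.622 -0.782] q [-0.33  0.38 -0.4  -0.72 -1.13 -2.41] gap 0.161 F [ 0.5  0.9 -1.7]
turn 1.3
```

```bash
for i in 1 2 3; do python3 -m jog '[[1,1.5,-1.2,0,0],[1,3,-2.4,0,0]]' 18|sed -n '2p;4,6p'|grep -v tcp; done
```

```text
ee_pos: [0.3789, -0.077, 0.0899]
force: [-0.2, -0.4, -1.1]
finger_gap: 0.16
ee_pos: [0.3789, -0.0769, 0.086]
force: [0.1, -0.1, -1.7]
finger_gap: 0.162
ee_pos: [0.3787, -0.0755, 0.0835]
force: [1.1, 4.4, 10.9]
finger_gap: 0.167
```

```bash
for i in 1 2 3 ; do python3 -m jog '[[1,0.8,-0.6,0,0],[1,1.6,-1.2,0,0]]' 15|sed -n '2p;4,6p'|grep -v tcp; done
```

```text
ee_pos: [0.3787, -0.0744, 0.0824]
force: [-1.2, 7.1, 13.3]
finger_gap: 0.16
ee_pos: [0.3787, -0.0735, 0.081]
force: [0.8, 7.7, 15.8]
finger_gap: 0.158
ee_pos: [0.3786, -0.0727, 0.0795]
force: [1.2, 9.9, 17.8]
finger_gap: 0.161
```

Run:
```python
from h import *
a,P=snap('scene');b,Q=snap('wrist')
a=cv2.resize(a[90:230,110:290],(720,560),interpolation=cv2.INTER_CUBIC)
cv2.imwrite('pics/p1.png',cv2.resize(np.hstack([a,cv2.resize(b,(746,560))]),None,fx=.545,fy=.545)[:,:,::-1])
```

```text
(no output)
```

View pics/p1.png

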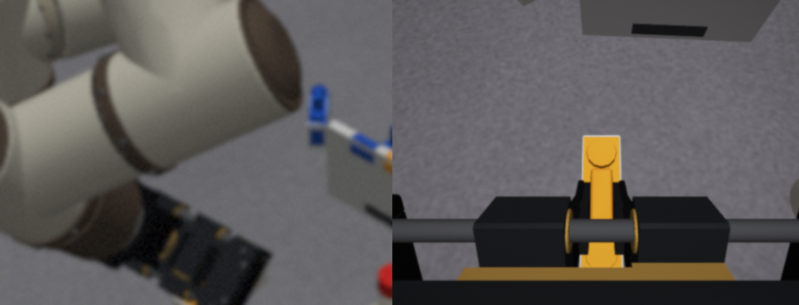

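Run:
```python
from h import *
b,P=snap('wrist','w3'); s=ctrl.read_state()
# far white edge of body top, refine row: column profile near u=287
hsv=cv2.cvtColor(b,cv2.COLOR_RGB2HSV);col=hsv[170:215,283:292].mean(1).round().astype(int)
print([(170+i,*c) for i,c in enumerate(col) if i%2==0])
m=mask(b,8,24);c,r=np.where(m.any(0))[0],np.where(m.any(1))[0];print(blobs(m,300))
R=np.array(s['tcp_rot']);g=np.array(s['ee_pos'])+R[:,0]*.006;print('grasp',np.round(g,4))
for phi in(0,3,6,9,12):
    p=np.radians(phi); e=np.array([.068,.998,0]);up=-e*np.sin(p)+np.array([0,0,np.cos(p)]);L=e*np.cos(p)+np.array([0,0,np.sin(p)])
    # -y bottom edge on table: choose h0 so that edge at z=0
    h0=(g[2]-.05*np.sin(p))/np.cos(p)
    f=lambda s_,h:np.round(proj(P,g+L*s_+up*(h-h0)),1)
    print(phi,'h0',round(h0,4),'edge',f(.05,.05),'cap',f(.034,.058),'capfar',f(.045,.058),'ribfar',f(.018,.076))
```

```text
[(170, np.int64(132), np.int64(15), np.int64(112)), (172, np.int64(131), np.int64(14), np.int64(112)), (174, np.int64(131), np.int64(14), np.int64(114)), (176, np.int64(131), np.int64(14), np.int64(117)), (178, np.int64(133), np.int64(14), np.int64(119)), (180, np.int64(131), np.int64(14), np.int64(118)), (182, np.int64(131), np.int64(14), np.int64(115)), (184, np.int64(131), np.int64(12), np.int64(117)), (186, np.int64(12), np.int64(11), np.int64(176)), (188, np.int64(18), np.int64(110), np.int64(220)), (190, np.int64(20), np.int64(199), np.int64(223)), (192, np.int64(20), np.int64(200), np.int64(224)), (194, np.int64(20), np.int64(200), np.int64(224)), (196, np.int64(20), np.int64(200), np.int64(224)), (198, np.int64(20), np.int64(200), np.int64(224)), (200, np.int64(20), np.int64(200), np.int64(224)), (202, np.int64(20), np.int64(200), np.int64(224)), (204, np.int64(20), np.int64(201), np.int64(224)), (206, np.int64(20), np.int64(200), np.int64(224)), (208, np.int64(20), np.int64(201), np.int64(224)), (210, np.int64(20), np.int64(201), np.int64(224)), (212, np.int64(20), np.int64(201), np.int64(224)), (214, np.int64(20), np.int64(201), np.int64(224))]
[(9635, [291.0, 371.4], [53.0, 381.0], 90.0), (4712, [287.6, 239.5], [51.0, 112.0], 0.0), (385, [240.9, 317.0], [8.6, 60.1], 1.4), (362, [334.5, 316.9], [60.1, 7.5], 87.7)]
grasp [ 0.3788 -0.0689  0.0748]
0 h0 0.0748 edge [290.2 206.1] cap [289.2 228.4] capfar [290.  209.1] ribfar [288.2 248.9]
3 h0 0.0722 edge [290.3 200.8] cap [289.3 224.5] capfar [290.1 204.6] ribfar [288.2 247.4]
6 h0 0.0699 edge [290.5 196. ] cap [289.4 221.2] capfar [290.3 200.6] ribfar [288.2 246.5]
9 h0 0.0678 edge [290.7 191.8] cap [289.5 218.5] capfar [290.4 197.1] ribfar [288.2 246.4]
12 h0 0.0658 edge [290.8 188. ] cap [289.6 216.3] capfar [290.5 194.3] ribfar [288.2 247. ]
```

Run:
```python
from h import *
b=cv2.imread('pics/w3.png');cv2.imwrite('pics/w3c.png',cv2.convertScaleAbs(cv2.resize(b[170:310,220:360],None,fx=4.2,fy=4.2,interpolation=cv2.INTER_CUBIC),alpha=1.1))
```

```text
(no output)
```

View pics/w3c.png

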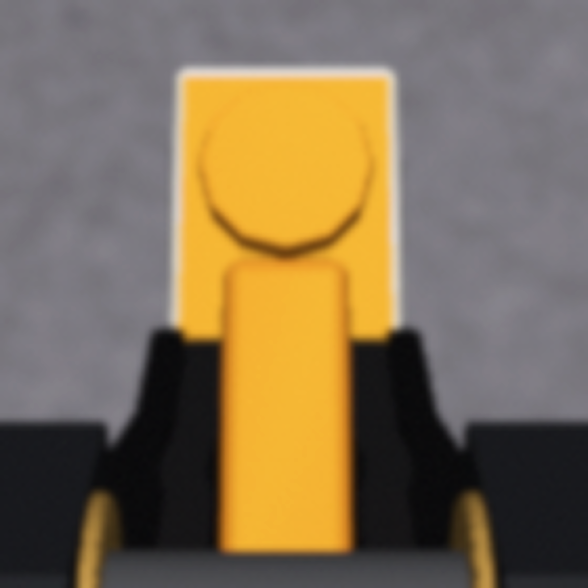

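```bash
cat >> h.py <<'E'
from scipy.optimize import least_squares
def pose(P,s,obs,d=dr):
    """obs: list of ((s,h),row). fit lean phi (deg, + = top toward -y), along-offset ds, grip height h0"""
    R=np.array(s['tcp_rot']);g=np.array(s['ee_pos'])+R[:,0]*.006;e=np.array([R[:,0][0],R[:,0][1],0]);e/=np.linalg.norm(e)
    def f(p):
        a=np.radians(p[0]);up=-e*np.sin(a)+np.array([0,0,np.cos(a)]);L=e*np.cos(a)+np.array([0,0,np.sin(a)])
        return [proj(P,g+L*(q[0]+p[1]/1e3)+up*(q[1]-p[2]/1e3))[1]-r for q,r in obs]+[(p[2]-74)/8,p[1]/8]
    r=least_squares(f,[5,0,74]);a=np.radians(r.x[0]);h=r.x[2]
    print('lean,ds,h0',np.round(r.x,1),'res',np.round(r.fun,1),'edge z -y,+y mm',[round(g[2]*1e3+k*np.sin(a)-h*np.cos(a),1) for k in(-50+r.x[1],50+r.x[1])])
E
python3 - <<'E'
from h import *
P=imaging.camera_params('wrist');s=ctrl.read_state()
pose(P,s,[((.05,.05),186.7),((.045,.058),191),((.023,.058),227),((.018,.076),232)])
E
```

```text
lean,ds,h0 [ 7.   9.8 85. ] res [-0.4 -0.7  1.7 -0.5  1.4  1.2] edge z -y,+y mm [np.float64(-14.6), np.float64(-2.3)]
```

```bash
sed -i 's|+\[(p\[2\]-74)/8,p\[1\]/8\]|+([(g[2]*1e3-p[2]*np.cos(a)+(-50+p[1])*np.sin(a)-floor)*3] if floor is not None else [])+[p[1]/8]|; s|def pose(P,s,obs,d=dr)|def pose(P,s,obs,floor=None)|' h.py
python3 - <<'E'
from h import *
P=imaging.camera_params('wrist');s=ctrl.read_state()
o=[((.05,.05),186.7),((.045,.058),191),((.023,.058),227),((.018,.076),232)]
pose(P,s,o,0);pose(P,s,o)
# which pixel rows for TCP-axis points (sanity): fingertips
R=np.array(s['tcp_rot']);t=np.array(s['ee_pos']);print(proj(P,t+R[:,0]*.025))
E
```

```text
lean,ds,h0 [ 4.   7.7 72. ] res [-0.3 -1.3  2.8 -1.2 -0.1  1. ] edge z -y,+y mm [np.float64(-0.0), np.float64(7.0)]
lean,ds,h0 [ 11.4  10.7 105.3] res [-0.3  0.2  0.1  0.1  1.3] edge z -y,+y mm [np.float64(-36.2), np.float64(-16.4)]
[286.70067262 268.76439192]
```

```bash
for i in 1 2 3 ; do python3 -m jog '[[1,0.8,-0.6,0,0],[1,1.6,-1.2,0,0]]' 12|sed -n '2p;4,6p'|grep -v tcp; done
```

```text
ee_pos: [0.3786, -0.0717, 0.078]
force: [0.1, 12.8, 21.0]
finger_gap: 0.158
ee_pos: [0.3787, -0.0705, 0.0767]
force: [1.8, 16.5, 23.6]
finger_gap: 0.163
ee_pos: [0.3787, -0.0692, 0.0755]
force: [2.2, 18.8, 27.1]
finger_gap: 0.163
```

Run:
```python
from h import *
b,P=snap('wrist','w4');s=ctrl.read_state()
hsv=cv2.cvtColor(b,cv2.COLOR_RGB2HSV);print([(170+i,int(c[1]),int(c[2])) for i,c in enumerate(hsv[170:215,283:292].mean(1))if 8<i<30])
v=b[180:260,284:291].astype(float).mean((1,2)); print(np.round(v).astype(int).tolist())
v=cv2.imread('pics/w3.png')[180:260,284:291].astype(float).mean((1,2)); print(np.round(v).astype(int).tolist())
print(s['ee_pos'],np.round(s['tcp_rot'],3).tolist())
```

```text
[(179, 14, 117), (180, 13, 118), (181, 14, 119), (182, 14, 118), (183, 14, 117), (184, 14, 116), (185, 13, 115), (186, 11, 116), (187, 6, 134), (188, 31, 174), (189, 75, 206), (190, 138, 219), (191, 186, 223), (192, 200, 223), (193, 201, 223), (194, 201, 223), (195, 201, 223), (196, 201, 223), (197, 201, 223), (198, 201, 223), (199, 200, 223)]
[115, 116, 116, 114, 113, 112, 114, 132, 164, 178, 165, 150, 146, 146, 146, 146, 146, 146, 146, 146, 146, 146, 146, 147, 147, 146, 146, 147, 147, 147, 146, 146, 147, 147, 146, 147, 146, 147, 146, 147, 147, 147, 147, 147, 146, 144, 133, 119, 123, 134, 140, 144, 145, 145, 145, 145, 145, 145, 145, 145, 145, 146, 145, 145, 145, 145, 145, 145, 145, 145, 146, 145, 145, 146, 146, 146, 146, 145, 146, 146]
[114, 113, 112, 111, 114, 135, 172, 190, 175, 153, 146, 146, 147, 147, 147, 146, 147, 147, 147, 146, 147, 147, 147, 147, 146, 146, 146, 146, 146, 146, 146, 146, 146, 146, 146, 146, 146, 146, 146, 146, 145, 146, 146, 146, 145, 145, 141, 126, 95, 68, 66, 90, 118, 132, 139, 143, 144, 144, 145, 145, 145, 145, 145, 145, 145, 145, 145, 145, 145, 145, 145, 145, 145, 145, 145, 145, 145, 145, 145, 145]
[ 0.37873822 -0.06917338  0.07539472] [[0.021, 0.017, 1.0], [0.638, 0.769, -0.027], [-0.769, 0.639, 0.005]]
```

Run:
```python
from h import *
P=imaging.camera_params('wrist');s=ctrl.read_state()
o=[((.05,.05),188),((.045,.058),192.5),((.023,.058),226.5),((.018,.076),228)]
pose(P,s,o,0);pose(P,s,o);pose(P,s,o[:1]+o[3:],0)
```

```text
lean,ds,h0 [ 0.2  9.4 70.7] res [ 0.4 -2.   2.6 -1.  -0.1  1.2] edge z -y,+y mm [np.float64(-0.0), np.float64(0.3)]
lean,ds,h0 [  6.6  15.5 102.9] res [ 0.3 -0.7  0.1  0.3  1.9] edge z -y,+y mm [np.float64(-35.4), np.float64(-24.0)]
lean,ds,h0 [ 1.1  8.6 70. ] res [-0.   0.1  0.   1.1] edge z -y,+y mm [np.float64(0.0), np.float64(2.0)]
```

The fit with the underside on the bench now gives a lean of about 0–1°, so the cassette has been pressed upright in the grip. The pads hold it about 8.5 mm short of its middle. I'll firm the grip, lift and go above the bay.

```bash
python3 -m jog '[[1,0,0,0,0],[1,0,0,0,0],[1,-8,6,0,0],[1,-25,20,0,0],[1,-55,44,0,0]]' 40 |sed -n '2,3p;5,6p'
python3 -c "
from h import *
to([.462,.14,.24],-4);att()"
```

```text
ee_pos: [0.3775, -0.0763, 0.1399]
tcp_rot: [[0.019, 0.023, 1.0], [0.623, 0.782, -0.03], [-0.782, 0.623, 0.001]]
finger_gap: 0.153
t 22.25 pos [ 0.3775 -0.0763  0.1399] dtool [ 58.1 233.3  78.1] head -1.7 xaxis [ 0.019  0.623 -0.782] q [-0.32  0.29 -0.37 -0.69 -1.22 -2.5 ] gap 0.153 F [ 1.5 -0.1 -2.4]
turn 2.3
xaxis [ 0.019  0.623 -0.782] want [ 0.05   0.47  -0.881] | head -1.7 want -4.0 | cass up [ 0.013 -0.181  0.983] long dir 88.4 want 86.1
```

```bash
python3 -m jog '[[1,-39,31,5,0],[1,-78,62,15,0.5],[1,-52,96,31,1],[1,-26,130,47,1.5],[1,0,164,63,2.3]]' >/dev/null
python3 -m jog '[[1,27,35,8,0],[1,50,62,13,0],[1,50,62,13,0]]' >/dev/null
python3 - <<'E'
from h import *
to([.462,.186,.20],-4);s=ctrl.read_state()
b,P=snap('wrist','w5');print('green',blobs(mask(b,45,80)),'blue',blobs(mask(b,105,122)),'amb',blobs(mask(b,8,28),200))
E
```

```text
t 23.05 pos [0.4621 0.132  0.2424] dtool [66.8 15.7 -2.3] head -3.2 xaxis [ 0.02   0.623 -0.782] q [ 0.17  0.16 -0.22 -0.73 -1.15 -3.08] gap 0.161 F [-0.7 -1.3 -1.4]
turn 0.8
green [(1814, [335.2, 235.5], [74.0, 28.0], 90.0)] blue [(4012, [529.2, 254.3], [58.1, 100.1], 6.5), (2095, [241.4, 233.8], [29.6, 81.9], 4.9), (1210, [111.3, 231.3], [61.1, 20.5], 57.3), (518, [520.9, 339.0], [17.0, 46.0], 90.0), (219, [495.7, 347.8], [47.5, 6.5], 17.4), (207, [490.6, 260.5], [2.7, 79.8], 7.0)] amb [(9709, [290.8, 371.5], [53.0, 381.0], 90.0), (4592, [287.6, 240.8], [51.0, 110.0], -0.0), (656, [406.4, 162.1], [10.0, 65.0], 90.0), (377, [333.9, 316.8], [60.1, 8.5], 88.4), (372, [241.4, 317.1], [60.0, 8.0], 90.0)]
```

View pics/w5.png

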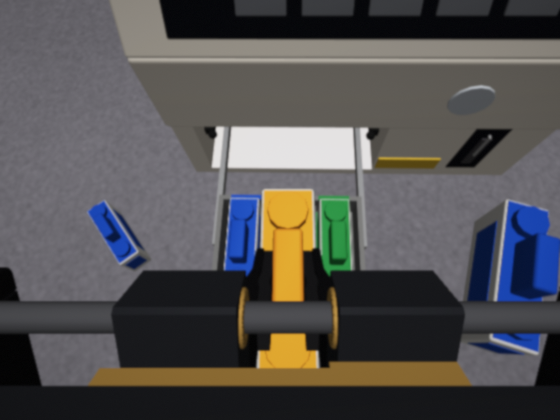

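Run:
```python
from h import *
P=imaging.camera_params('wrist');b=cv2.imread('pics/w5.png')[:,:,::-1].copy()
hsv=cv2.cvtColor(b,cv2.COLOR_RGB2HSV)
for n,a,c,u0,u1 in[('blue',105,122,222,262),('green',45,80,316,356)]:
    m=cv2.inRange(hsv,(a,120,40),(c,255,255));m[:, :u0]=0;m[:,u1:]=0
    r=np.where(m[190:275].sum(1)>5*255)[0]+190; row=[(int(np.where(m[k])[0].min()),int(np.where(m[k])[0].max())) for k in(204,208,212)]
    print(n,'first row',r[0],row)
for n,u,v,z in[('blue edge',244.5,196.5,.072),('green edge',335.5,197.5,.072)]: print(n,np.round(onz(P,u,v,z),4))
B,G=onz(P,244.5,196.5,.072),onz(P,335.5,197.5,.072);print('sep',np.linalg.norm(B-G)*1e3,'heading',np.degrees(np.arctan2(*(G-B)[[1,0]])))
print('amber bay centre est',np.round((B+G)/2-.05*dr,4),'analyser opening y: ',np.round(onz(P,290,171,.012),3))
s=ctrl.read_state()
pose(P,s,[((.05,.05),188.3),((.018,.076),229)],None)
# held cassette far edge centre direction: lateral
for h in(.05,): print('held edge u pred at lateral 0', )
R=np.array(s['tcp_rot']);g=np.array(s['ee_pos'])+R[:,0]*.006
for hd in(86.1,88): 
  e=np.array([np.cos(np.radians(hd)),np.sin(np.radians(hd)),0]);print(hd,proj(P,g+e*.0585+[0,0,-.02]),'obs u',(262+313)/2)
```

```text
blue first row 195 [(230, 256), (231, 256), (230, 255)]
green first row 196 [(322, 347), (322, 347), (322, 347)]
blue edge [0.4227 0.2511 0.072 ]
green edge [0.5134 0.2441 0.072 ]
sep 91.01449463800597 heading -4.403441479272351
amber bay centre est [0.4646 0.1977 0.072 ] analyser opening y:  [0.471 0.307 0.012]
lean,ds,h0 [-3.5 -0.  48.3] res [-0. -0. -0.] edge z -y,+y mm [np.float64(192.3), np.float64(186.2)]
held edge u pred at lateral 0
86.1 [288.63945293 188.00555975] obs u 287.5
88 [285.19242318 188.04978829] obs u 287.5
```

```bash
python3 -m jog '[[1,22,6,-1,0.8],[1,45,11,-1,0.8],[1,67,16,-1,0.8],[1,67,16,-1,0.8]]' >/dev/null
python3 -c "
from h import *
to([.4633,.1858,.125],-4)"
```

```text
t 23.5 pos [0.4626 0.183  0.198 ] dtool [ 58.9 -43.1   2.9] head -4.1 xaxis [ 0.019  0.622 -0.783] q [ 0.27  0.21 -0.27 -0.77 -1.02 -3.1 ] gap 0.16 F [-0.5 -0.8 -1.3]
turn -0.1
```

```bash
python3 -m jog '[[1,12,-8,1,0],[1,24,-17,2,0],[1,36,-26,3,0],[1,48,-35,3,0],[1,59,-43,3,0]]' >/dev/null
python3 -c "
from h import *
to([.4633,.1858,.108],-4);att()"
```

```text
t 24.0 pos [0.4655 0.1846 0.1261] dtool [ 14.9 -10.5  -1.8] head -4.2 xaxis [ 0.025  0.622 -0.783] q [ 0.25  0.33 -0.32 -0.85 -0.91 -2.94] gap 0.157 F [-0.4  0.2 -1. ]
turn -0.2
xaxis [ 0.025  0.622 -0.783] want [ 0.05   0.47  -0.881] | head -4.2 want -4.0 | cass up [ 0.033 -0.181  0.983] long dir 85.6 want 86.1
```

```bash
python3 -m jog '[[1,5,-3.5,-1,0],[1,10,-7,-1.5,0],[1,15,-10.5,-2,0],[1,15,-10.5,-2,0]]' | grep -v rot
python3 -m jog '[[1,2,-1.5,0,0],[1,4,-3,0,0],[1,6,-4.5,0,0]]' | grep -v rot
python3 -c "
from h import *
to([.4633,.1858,.0965],-4);att()"
```

```text
time: 24.4
ee_pos: [0.4626, 0.187, 0.1084]
force: [-0.8, 0.2, -1.2]
finger_gap: 0.151
time: 24.7
ee_pos: [0.4628, 0.1876, 0.1016]
force: [-1.0, 0.2, -1.5]
finger_gap: 0.154
t 24.7 pos [0.4628 0.1876 0.1016] dtool [ 2.9 -4.6  0.8] head -4.1 xaxis [ 0.024  0.623 -0.782] q [ 0.25  0.37 -0.33 -0.89 -0.88 -2.88] gap 0.154 F [-1.   0.2 -1.5]
turn -0.1
xaxis [ 0.024  0.623 -0.782] want [ 0.05   0.47  -0.881] | head -4.1 want -4.0 | cass up [ 0.033 -0.182  0.983] long dir 85.7 want 86.1
```

```bash
python3 -m jog '[[1,1,-1.3,0.4,0],[1,2,-2.6,0.6,0]]' | grep -v rot
for i in 1 2 3; do python3 -m jog '[[1,0.8,-0.6,0,0],[1,1.6,-1.2,0,0]]' | sed -n '2p;4p'; done
```

```text
time: 24.9
ee_pos: [0.4631, 0.1867, 0.0981]
force: [0.8, 1.0, -1.2]
finger_gap: 0.16
ee_pos: [0.4631, 0.1871, 0.0972]
force: [-2.4, -0.3, 8.6]
ee_pos: [0.4632, 0.1881, 0.0971]
force: [-5.2, -0.9, 19.2]
ee_pos: [0.4633, 0.1892, 0.097]
force: [-7.6, -0.9, 27.9]
```

Contact came at z = 0.097 as predicted, and it is stiff, so the cassette is flat on the floor. I'll ease off, then release.

```bash
python3 -m jog '[[1,-1.5,1.2,0,0],[1,-3,2.4,0,0]]' 10| sed -n '2p;4p'
python3 -m jog '[[0.6,0,0,0,0],[0.4,0,0,0,0],[0.25,0,0,0,0],[0.25,0,0,0,0],[0.25,0,0,0,0]]'| sed -n '2p;4,5p'
python3 - <<'E'
from h import *
b,P=snap('wrist','w6');s=ctrl.read_state()
v=b[170:270,284:291].astype(float).mean((1,2)); print(np.round(v).astype(int).tolist())
hsv=cv2.cvtColor(b,cv2.COLOR_RGB2HSV)
print('blue',blobs(mask(b,105,122),300)[:3],'green',blobs(mask(b,45,80)))
c=np.array([.464,.198,.022])
for q in((.05,.05),(.023,.058),(.018,.076)): print(q,proj(P,c+dr*q[0]+[0,0,q[1]]))
cv2.imwrite('pics/w6c.png',cv2.resize(b[130:330,170:410],None,fx=3,fy=3,interpolation=cv2.INTER_CUBIC)[:,:,::-1])
E
```

```text
ee_pos: [0.4633, 0.1877, 0.0977]
force: [0.0, 0.2, -1.3]
ee_pos: [0.4637, 0.1873, 0.0969]
force: [-0.6, 1.2, 5.9]
finger_gap: 0.366
[102, 104, 105, 107, 109, 110, 111, 111, 111, 111, 112, 117, 127, 134, 137, 138, 142, 157, 172, 167, 150, 138, 135, 134, 135, 136, 136, 136, 137, 136, 137, 137, 137, 137, 137, 136, 137, 137, 137, 137, 137, 137, 137, 137, 137, 137, 137, 137, 137, 136, 135, 130, 123, 112, 98, 80, 66, 71, 91, 110, 120, 121, 119, 116, 113, 110, 107, 103, 100, 97, 94, 91, 89, 87, 86, 85, 85, 85, 85, 85, 85, 85, 85, 85, 85, 85, 85, 84, 85, 85, 85, 84, 84, 85, 84, 84, 85, 84, 84, 84]
blue [(4032, [201.2, 231.4], [55.8, 99.7], 3.6), (1070, [25.7, 246.2], [80.7, 16.6], 60.9), (503, [10.4, 263.9], [57.8, 15.8], 61.9)] green [(3839, [370.6, 230.6], [99.6, 51.4], 87.1), (207, [361.3, 183.8], [6.4, 51.2], 85.3)]
(0.05, 0.05) [286.72709985 190.70317783]
(0.023, 0.058) [286.41586329 232.60199367]
(0.018, 0.076) [285.33614159 231.53652937]
```

View pics/w6c.png

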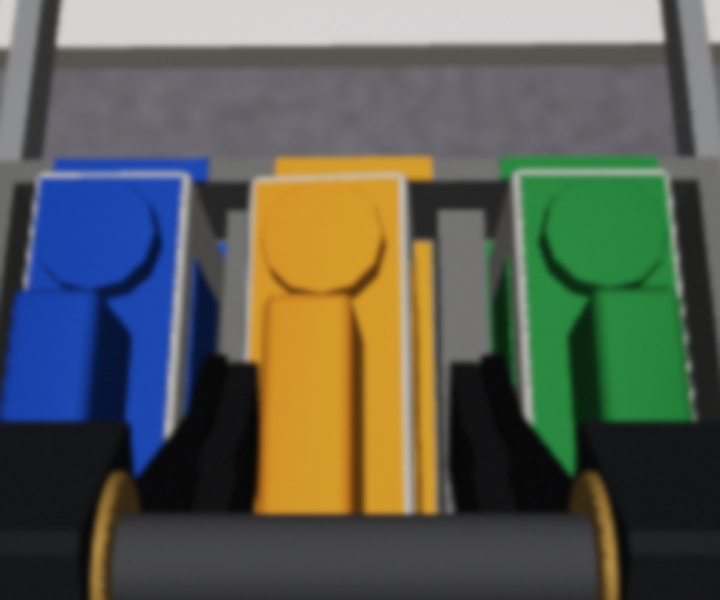

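The w6c crop shows amber in its bay, with body edges at (250–405,177) in the crop. It sits about 3–4 mm towards blue and leans a little that way. The tool still feels 6 N, probably a fingertip on the body's edge. I'll rise clear and look again.

```bash
python3 -m jog '[[0.25,-2.3,1.9,0,0],[0.25,-7,5.6,0,0],[0.25,-16,12.5,0,0],[0.25,-16,12.5,0,0]]'| sed -n '2p;4,5p'
python3 - <<'E'
from h import *
b,P=snap('wrist','w7')
cv2.imwrite('pics/w7c.png',cv2.resize(b[130:330,170:410],None,fx=3,fy=3,interpolation=cv2.INTER_CUBIC)[:,:,::-1])
hsv=cv2.cvtColor(b,cv2.COLOR_RGB2HSV);S=hsv[:,:,1]
# colour spans of body tops on several rows
for n,a,c,u0,u1 in[('blue',105,122,160,250),('amber',10,26,235,330),('green',45,80,325,420)]:
    m=cv2.inRange(hsv,(a,120,120),(c,255,255));m[:,:u0]=0;m[:,u1:]=0
    print(n,[(k,int(np.where(m[k])[0].min()),int(np.where(m[k])[0].max())) for k in range(185,245,6) if m[k].any()])
E
```

```text
ee_pos: [0.4644, 0.1866, 0.118]
force: [0.7, 1.2, 0.3]
finger_gap: 0.373
blue [(197, 196, 242), (203, 193, 234), (209, 192, 233), (215, 191, 233), (221, 191, 247), (227, 190, 232), (233, 189, 232), (239, 187, 232)]
amber [(197, 264, 311), (203, 297, 304), (209, 263, 305), (215, 263, 305), (221, 263, 310), (227, 262, 311), (233, 262, 311), (239, 262, 311)]
green [(197, 333, 379), (203, 339, 380), (209, 339, 381), (215, 339, 381), (221, 329, 382), (227, 340, 382), (233, 340, 383), (239, 341, 381)]
```

Run:
```python
from h import *
b=cv2.imread('pics/w7.png')[:,:,::-1].copy();P=imaging.camera_params('wrist');g=cv2.cvtColor(b,cv2.COLOR_RGB2GRAY).astype(float)
for n,u in[('blue',212),('amber',275),('amber',284),('amber',293),('green',360)]: print(n,u,g[180:206,u-3:u+4].mean(1).round().astype(int).tolist())
for n,u,r in[('row225 amber',0,240),('',0,255)]: print(r,g[r,255:320].astype(int).tolist())
for c in([.464,.198,.022],): print([np.round(proj(P,np.array(c)+dr*q+[0,0,h]),1) for q,h in((.05,.05),(.018,.076))], [np.round(proj(P,np.array(c)+np.array([.998,-.068,0])*k+dr*.018+[0,0,.076]),1) for k in(-.007,.007)],[np.round(proj(P,np.array(c)+np.array([.998,-.068,0])*k+dr*.03+[0,0,.05]),1) for k in(-.015,.015)])
```

```text
blue 212 [105, 105, 104, 105, 105, 105, 106, 106, 107, 107, 107, 108, 108, 108, 103, 89, 76, 71, 73, 93, 132, 150, 121, 83, 71, 70]
amber 275 [109, 110, 110, 109, 108, 107, 106, 106, 106, 106, 107, 106, 107, 109, 126, 149, 160, 162, 162, 162, 161, 167, 179, 178, 168, 162]
amber 284 [103, 103, 105, 106, 108, 109, 110, 111, 112, 112, 111, 110, 110, 111, 127, 150, 160, 162, 162, 163, 164, 173, 182, 178, 167, 162]
amber 293 [107, 108, 108, 107, 107, 106, 106, 105, 106, 106, 106, 106, 106, 108, 125, 149, 161, 162, 163, 163, 164, 173, 182, 178, 168, 163]
green 360 [103, 102, 101, 100, 99, 99, 100, 102, 104, 105, 105, 104, 103, 102, 102, 102, 100, 101, 107, 133, 156, 143, 114, 101, 99, 100]
240 [114, 114, 114, 114, 129, 162, 175, 170, 164, 162, 162, 162, 162, 161, 158, 151, 144, 139, 133, 129, 125, 124, 124, 125, 124, 125, 125, 127, 127, 128, 128, 127, 128, 129, 129, 129, 128, 126, 130, 140, 153, 160, 162, 163, 164, 163, 164, 163, 164, 164, 167, 175, 179, 170, 156, 150, 135, 104, 86, 100, 113, 116, 117, 116, 116]
255 [76, 102, 113, 124, 146, 167, 172, 166, 163, 162, 162, 162, 160, 149, 129, 129, 142, 152, 157, 159, 159, 159, 160, 160, 161, 160, 161, 161, 162, 162, 162, 162, 163, 164, 163, 163, 161, 157, 147, 132, 126, 143, 158, 163, 163, 163, 163, 164, 164, 163, 164, 172, 181, 174, 157, 151, 144, 118, 89, 92, 108, 114, 116, 116, 108]
[array([287.1, 203.2]), array([286. , 242.2])] [array([272.4, 242.4]), array([299.6, 242.1])] [array([262.1, 234.7]), array([312.5, 234.1])]
```

Amber's far edge (row 202) is level with blue's (201) and green's (200), it is 1.5 mm off centre sideways, and its rib is centred on the body. It is seated and let go. Next I'll rise, back out past the panel and close the fingers, keeping the 38° lean for the push.

```bash
python3 -m jog '[[0.25,-24,19,0,0],[0.25,-60,48,0,0],[0.25,-95,76,0,0],[0.4,-115,50,-5,0],[0.7,-140,18,-15,0]]' >/dev/null
python3 -c "
from h import *
to([.435,.07,.24],-4);P=imaging.camera_params('wrist');s=ctrl.read_state();print('cam in tool',np.array(s['tcp_rot']).T@(-np.array(P['R']).T@P['t']-s['ee_pos']))"
```

```text
t 27.2 pos [0.447  0.1146 0.2392] dtool [-28.7 -35.1  -8.9] head -4.0 xaxis [ 0.025  0.623 -0.782] q [ 0.13  0.14 -0.25 -0.73 -1.16 -3.05] gap 0.278 F [ 0.6 -0.9 -0. ]
turn 0.0
cam in tool [-0.13623937  0.08307024  0.00044771]
```

```bash
python3 -m jog '[[1,-15,-18,-5,0],[1,-29,-35,-9,0],[1,0,-58,-9,0],[1,30,-82,-9,0],[1,60,-105,-9,0]]' >/dev/null
python3 -c "
from h import *
to([.435,.07,.06],-4)"
```

```text
t 27.7 pos [0.4313 0.0704 0.1246] dtool [ 50.4 -40.2   5.4] head -4.1 xaxis [ 0.025  0.622 -0.782] q [ 0.01  0.3  -0.38 -0.81 -1.03 -2.75] gap 0.004 F [-0.2  0.1 -0.5]
turn -0.1
```

```bash
python3 -m jog '[[1,17,-13,2,0],[1,34,-27,4,0],[1,50,-40,5,0],[1,50,-40,5,0]]' |grep -v rot
python3 -m jog '[[1,6,8,0,0],[1,12,15.5,0,0],[1,15,19.5,0,0],[1,18,23.5,0,0],[1,22,28,0,0]]' |grep -v rot
python3 -c "
from h import *
to([.45,.27,.06],-4)"
```

```text
time: 28.1
ee_pos: [0.4331, 0.0702, 0.0589]
force: [-0.7, 0.1, 0.9]
finger_gap: 0.005
time: 28.6
ee_pos: [0.4374, 0.1065, 0.0623]
force: [1.0, -0.2, -0.0]
finger_gap: 0.005
t 28.6 pos [0.4374 0.1065 0.0623] dtool [103.8 126.9   1. ] head -4.1 xaxis [ 0.024  0.623 -0.782] q [ 0.07  0.42 -0.4  -0.91 -0.9  -2.65] gap 0.005 F [ 1.  -0.2 -0. ]
turn -0.1
```

```bash
python3 -m jog '[[1,3,4,0,0],[1,7,8,0,0],[1,13,15.5,0,0],[1,19,23,0,0],[1,26,31,0,0]]' |grep -v rot
python3 -m jog '[[1,7,8.3,0,0],[1,15,18,0,0],[1,23,27.5,0,0],[1,31,37,0,0],[1,38,46,0,0]]' |grep -v rot
python3 -c "
from h import *
to([.45,.27,.06],-4)"
```

```text
time: 29.1
ee_pos: [0.4404, 0.1469, 0.0606]
force: [-0.8, -2.1, 3.2]
finger_gap: 0.003
time: 29.6
ee_pos: [0.4444, 0.2068, 0.0593]
force: [1.9, -2.8, 0.8]
finger_gap: 0.004
t 29.6 pos [0.4444 0.2068 0.0593] dtool [38.9 50.1  1.1] head -4.1 xaxis [ 0.023  0.622 -0.782] q [ 0.28  0.42 -0.38 -0.97 -0.8  -2.78] gap 0.004 F [ 1.9 -2.8  0.8]
turn -0.1
```

```bash
python3 -m jog '[[1,7,8.3,0,0],[1,14,17,0,0],[1,20,24,0,0],[1,25,30,0,0],[1,29,35,0,0]]' |sed -n '2p;4p'
for i in 1 2 3; do python3 -m jog '[[1,2,2.4,0,0],[1,4,4.9,0,0],[1,6,7.3,0,0]]' |sed -n '2p;4p';done
python3 -c "
from h import *
to([.45,.29,.06],-4)"
```

```text
ee_pos: [0.4473, 0.2517, 0.0584]
force: [1.0, -2.3, 2.1]
ee_pos: [0.448, 0.2605, 0.0583]
force: [0.4, -1.1, 1.5]
ee_pos: [0.4488, 0.2701, 0.0582]
force: [0.2, -1.8, 0.9]
ee_pos: [0.4495, 0.279, 0.058]
force: [-1.9, -6.9, 4.6]
t 31.0 pos [0.4495 0.279  0.058 ] dtool [ 5.3  9.8 -0.4] head -4.1 xaxis [ 0.023  0.622 -0.783] q [ 0.42  0.44 -0.34 -1.   -0.73 -2.89] gap 0.005 F [-1.9 -6.9  4.6]
turn -0.1
```

```bash
for i in 1 2 3 4; do python3 -m jog '[[1,1.2,1.5,0,0],[1,2.4,3,0,0]]' |sed -n '2p;4p';done
```

```text
ee_pos: [0.4498, 0.2827, 0.0581]
force: [0.2, -4.0, 3.6]
ee_pos: [0.4501, 0.2874, 0.0581]
force: [0.1, -0.1, 0.1]
ee_pos: [0.4503, 0.2914, 0.0579]
force: [-0.3, 1.0, 0.3]
ee_pos: [0.4504, 0.2931, 0.0576]
force: [-1.4, -13.3, 7.8]
```

The detent resisted with about 7 N, then the force fell to zero as the drawer was drawn in. The tool then met the bumpers at 13 N, so the drawer is home. I'm backing off and checking.

```bash
python3 -m jog '[[1,-5,-6,0,0],[1,-20,-24,0,0],[1,-45,-55,0,0],[1,-75,-92,0,0],[1,-106,-129,0,0]]' |grep -v rot
python3 -m jog '[[1,-35,20,-10,0],[1,-75,45,-20,0],[1,-112,75,-30,0],[1,-145,70,-40,0],[1,-170,60,-50,0]]' |grep -v rot
python3 - <<'E'
from h import *
a,P=snap('scene');b,Q=snap('top')
c=cv2.resize(a[80:360,60:440],(760,560));d=cv2.resize(b[110:320,90:460],(760,431))
cv2.imwrite('pics/f.png',cv2.resize(np.hstack([c,cv2.copyMakeBorder(d,0,129,0,0,cv2.BORDER_CONSTANT)]),(800,295),interpolation=cv2.INTER_AREA)[:,:,::-1])
for n,h0,h1 in[('violet',130,155)]: print(n,blobs(mask(b,h0,h1)),blobs(mask(a,h0,h1)))
for n,h0,h1,s in[('white? ',0,180,0)]: pass
# panel: brightness profile along drawer axis in top image at z=.108
g=cv2.cvtColor(b,cv2.COLOR_RGB2GRAY);m0=np.array([.458,.1275,.108])
print([(d,int(g[tuple(np.round(proj(Q,m0+dr*d/1e3+np.array([-.03,0,0]))[::-1]).astype(int))])) for d in range(140,204,4)])
t=cv2.imread('pics/t0.png',0).astype(int);D=abs(g.astype(int)-t)
for n,x0,x1,y0,y1 in[('tubes',250,335,95,135),('tipbox',352,410,108,152),('bottle',288,322,158,192),('rack',378,445,172,252)]: print(n,'mean diff',round(float(D[y0:y1,x0:x1].mean()),2))
E
```

```text
time: 32.3
ee_pos: [0.4385, 0.1271, 0.0608]
force: [0.8, 0.2, -0.1]
finger_gap: 0.007
time: 32.8
ee_pos: [0.3894, 0.0725, 0.2353]
force: [-0.6, 0.2, -0.8]
finger_gap: 0.007
violet [(408, [403.7, 207.8], [41.1, 10.0], 6.3)] [(565, [172.1, 302.9], [17.2, 48.0], 74.5), (289, [372.1, 264.3], [10.9, 42.5], 41.4), (160, [342.1, 296.6], [10.3, 24.9], 41.6), (92, [144.5, 324.0], [7.2, 14.5], 21.8)]
[(140, 133), (144, 129), (148, 138), (152, 137), (156, 131), (160, 157), (164, 23), (168, 91), (172, 91), (176, 90), (180, 91), (184, 100), (188, 101), (192, 101), (196, 101), (200, 101)]
tubes mean diff 0.51
tipbox mean diff 0.5
bottle mean diff 0.55
rack mean diff 9.68
```

View pics/f.png

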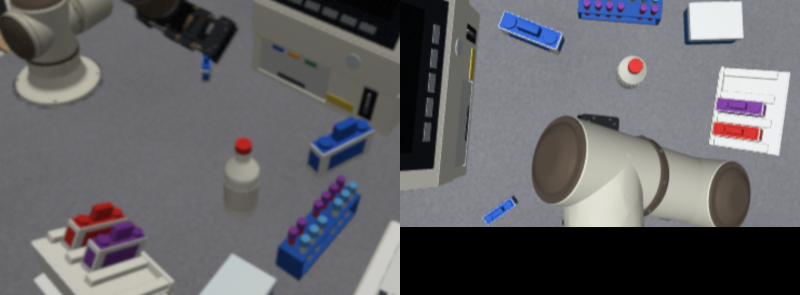

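The final picture shows the drawer closed flush with its three tabs in line under the brow, the red and violet cassettes in the rack and the bench items unmoved. The arm is clear.

```bash
python3 -c "
from bench import ctrl
ctrl.close_job()"
```

```text
the job is handed in; nothing more can be done
```

The amber cassette is in the amber bay and the drawer is closed at its detent. I handed the job in at about 33 s of the 54 s allowed, and no verdict was reported.

**What I did**
- **Grasp:** I gripped the amber rib with the tool upright. My first close caught the edges of the cassette body instead of the rib (28 mm opening), so I reopened, rose 9 mm and gripped properly (13.5 mm).
- **Tilt:** the moves can't tilt the tool directly. I built up a 38° lean by turning the wrist repeatedly against its end stop. This was about 10° more than the cassette needed, so I pressed it flat on the open bench to bring it upright in the grip.
- **Place and push:** I lowered it to firm contact with the bay floor, released it, then pushed the drawer in at about 0.12 m/s, slowing to about 0.02 m/s for the detent.

**What the last checks showed**
- **Seating, checked before the push:** amber was about 1.5 mm off centre and level with the blue and green cassettes. The picture taken right after release showed it leaning slightly towards blue with a fingertip still on it. It had settled once the fingers rose clear.
- **Drawer:** force rose to about 7 N at the detent, fell to zero as the drawer was drawn in, then reached 13 N at the bumpers. The final picture shows it flush.
- **Everything else:** the image areas around the bottle, tip box and tube rack match the start, and violet has not moved. Red was checked by eye only. The gripper ended in clear air, touching nothing.

**Not checked:** how the three cassettes sit inside the closed drawer, because they are hidden under the brow.

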